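# Fit the sighting-lamp tube and start the lamp

### The job

Get the bench sighting lamp ready for a fret check: take the light tube from its wooden cradle, lay it across the two clips of the green lamp base, centred so that its metal caps lie in the clips, and let go; then press it down until it sits fully home in both forks with both orange sprung jaws snapped shut over it. When it is home, pull the red knob on the front of the base all the way out to start the lamp and let it spring back, and leave the red dish, the glue bottle and the spring clamp where they are.

Things in the scene. Friction and masses are not known exactly. Their poses are not given: they have to be found in the camera images.
- tube_centre (a point): centre of the loose light tube: straight, round, 26 mm in diameter, 230 mm long, 0.11 to 0.23 kg, white with a 35 mm long bare metal cap at each end. Its y axis runs along the tube (the ends are alike; it may be rolled about that axis). At the start it lies level in the wooden cradle, its axis about 45 mm above the bench.
- cradle: fixed wooden cradle: a plank 70 x 200 x 12 mm (x, y, z), origin at the centre of its underside, y along the tube, z up. The tube rests only in two V-notched posts (18 mm wide along y, 62 mm across x, up to 45 mm above the bench) centred 80 mm either side of the middle; between them there is free space from 12 mm above the bench up to the tube.
- lamp_seat (a point): the point, 79 mm above the bench on the lamp, where the tube's centre must end: y along the seated tube, z up, -x towards the lamp's front with the red knob. A tube laid on the clips stays lying in their mouths, its axis about 19 mm above this point and some 5 mm to its +x side; pressed straight down at its middle (8 to 15 N in all) it swings the jaws outward and drops home.
- lamp: the fixed green lamp base, a box 120 mm deep (x), 270 mm long (y), 50 mm high, origin at the centre of its underside, -x its front. lamp_seat is at x +20, z +79 mm. Between the two clips its top is clear (white reflector).
- clip_left (a point): the tube's axis in the middle of the black fork clip 95 mm to +y of lamp_seat, same axes. Clip 24 mm wide along y; fork floor 13 mm below this point; tall tine on the +x side (inner face at x +14, leaning lead-in up to z +20 mm), short tine on the -x side; outside that an orange hinged jaw whose nose hangs over the seat (tip at x -6 mm, underside about z +9, jaw top z +22 mm).
- clip_right (a point): the same for the clip 95 mm to -y of lamp_seat (same way round: tall tine at +x, orange jaw at -x).
- jaw_left (a joint): hinge of the orange jaw of the clip at +y of lamp_seat, rad: 0 = shut, grows as it is swung outward (to -x) up to 0.6; a spring shuts it.
- jaw_right (a joint): the same for the clip at -y of lamp_seat.
- knob_grip (a point): point to pinch on the red pull knob, on its level axis 30 mm above the bench, in the middle of the lamp's front, 19 mm before the front face; axes as lamp_seat; it moves with the knob. The knob is round, 23 mm in diameter here, with a 31 mm rim at its free end from 8 to 13 mm further out than this point; it pulls out towards -x.
- knob (a joint): travel of the pull knob, m: 0 = at rest, 0.012 = fully out against its stop. A spring (1.7 N at rest, 5 N fully out) draws it back in when it is let go.
- dish: loose round red parts dish, 100 mm across, 24 mm high; origin under its centre. Leave alone.
- glue_centre (a point): centre of a loose white glue bottle, 52 mm in diameter, 125 mm tall with an orange cap. Leave alone.
- clamp: loose orange and black spring clamp lying flat, about 140 x 85 x 18 mm; origin under its middle. Leave alone.
There are look-alikes about, which are no part of the job. What is shaped like the part that bears tube_centre but pink is not meant.

How it is judged:
By the outcome, as a careful person would: the job done as asked, in the order asked, and still so for the second after the job is handed in, with the robot touching nothing.
It also fails if it takes over 58 s, if anything falls off the work surface, if the arm or the gripper's body presses on something with over 40 N, if the wrist force passes 120 N, or if a joint passes its speed limit or range.

### The arm

A 6-joint arm with a two-finger parallel gripper is mounted at the origin on the work surface. World frame = base frame: x ahead of the robot, y to its left, z up, the work surface at z = 0. Lengths are in m, angles in rad, forces in N, time in s.
With the tool pointing down it reaches from about 0.375 to 0.975 m from the base axis. Payload 3.8 kg.
Tool frame: the origin (TCP) lies where the fingers leave the gripper's body, on its centre line; the fingertips stand 64 mm ahead of it and the grasp point (between the pads) lies 45 mm ahead of it; y points along the fingers, z is the direction in which the jaws open and shut, and the axes are right-handed (so a half turn about y gives the same grasp; the last joint's range is limited). The gripper opens to 88 mm and grips with 3 to 60 N. Pads are 18 mm wide; open, the fingers measure 123 mm over their backs; the gripper's body (75 mm by 187 mm) begins 45 mm behind the grasp point.
Start: joints at [1.137, 0.264, 1.604, -0, 1.274, -0.037], TCP at [0.261, 0.623, 0.303] pointing down, gripper open.
Joint ranges: [-2.63, 2.63], [-0.94, 2.18], [0.31, 2.57], [-1.31, 4.45], [0, 2.66], [-2.55, 2.55]. Speed limits (rad/s): [2.57, 2.57, 3.14, 3.14, 3.14, 3.14].

### API

Orientations are given as a unit quaternion [w, x, y, z].
In Python, from bench import status, cams, arm, find_in, masks_of gives the robot as it stands.
- The arm moves only by the tool apply_moves, never from a script. Its argument "targets" is a list of rows, each a list of 4 numbers: the shift along the tool's x, y, z in mm, then the turn about the tool's y in degrees. A call has 1 to 8 rows; each row shifts and turns the commanded pose from where the row before left it, along the tool's axes as they then stand; what a row does not reach is not made up. A row lasts 1/12 s, in which the tool goes at most 41.7 mm and 7.16 degrees, less where a joint would pass 70% of its speed; a pose out of reach is approached as far as the arm can. A call is refused whole if a number of a shift passes 41.7 or a number of a turn 7.16, either way. A call with a gripper value outside its range is refused whole. "jaw" is the opening, from 0 (shut) to 1 (fully open), set as the call begins (left out, the last holds). The fingers move at their own pace and stop on an object; "squeeze" is the grip in N (left out, the last holds). Time passes only in rows, so rows that do not move let the fingers close. It gives the time, the measured TCP pose, the force and the opening at its end, in the units of the state.
- status.sense(): the state, without advancing time (a new reading comes with each control period).
- cams.camera(name): name is "scene" or "side" or "wrist"; returns a dict with "img" (420x560x3 uint8, red, green, blue), "camera_matrix" (3x3 intrinsics, pixels), "dist" ([k1, k2, p1, p2, k3] as OpenCV has them; the pictures are not rectified), "rvec" (rotation vector, rad) and "tvec" (3), from world to camera coordinates, as OpenCV has them; the wrist camera has in their place "T_tool_cam" (4x4, takes a point from camera to tool coordinates, whose origin is the TCP and whose axes are the tool frame's). Camera axes: x right, y down, z forward; pixel columns grow to the right and rows downward; lengths in m; the calibration is good to about 2 mm. A picture is of the moment at which its call begins: read the wrist's pose just before it. There is no depth.
- arm.close_job(): hands the job in, once; it reports no verdict.
Trained networks look in the newest picture that a camera, given by its name, has taken for a name from the list of things; names that differ only in an ending like _2 or _b are one class to them, and where a whole thing is asked for, a point or a joint stands for the part that bears it (a point fixed in the world has none). Each returns a list of dicts, best first, with "conf" (0 to 1); they miss things now and then, are a little off and sometimes report something else, mostly with a low value. They report only what shows in the picture. A call takes as long as a camera call. They do not tell look-alikes from the thing itself.
- find_in(camera, name): "position" ([row, column] in pixels, amid what is visible of it).
- masks_of(camera, name): "region" (420x560 bool, what is visible of it) and "position" ([row, column] in pixels, amid what is visible of it).
The state is a dict: "clock": time; "q": joint angles; "joint_velocities": joint speeds; "joint_efforts": joint torques, N m; "position": TCP position; "tcp_rot": TCP orientation; "wrist_force": force on the tool from outside, world axes, zero at the start; "wrist_torque": the same for the moment, N m; "gripper_width": finger opening in m.
Only numpy, scipy, OpenCV 4.12 (cv2) and the standard library are available. Lean on these libraries where they do the work, as an engineer would, in place of code of your own. Each camera call takes 0.05 s, during which the arm holds its last target.

## Working session

There is one attempt and no reset: what is moved stays moved. The work goes in short steps, Python scripts to look and compute and a tool call to move; the robot and the scene stay as the last step left them, time stands still between calls to the robot, and variables do not carry over. Pictures are saved under pics/ and viewed, and the job is handed in when it is done.

Besides the shell and the picture viewer there is one more tool, called after ">>>" by a JSON object that holds its "op" and its "data". apply_moves: Moves the arm, as the interface text tells. Its arguments: {"type":"object","properties":{"targets":{"type":"array"},"jaw":{"type":"number"},"squeeze":{"type":"number"}},"required":["targets"]}

```bash
ls; mkdir -p pics; python3 - <<'E'
from bench import status,cams,arm,find_in,masks_of
import cv2
s=status.sense();print(s)
for n in ["scene","side","wrist"]:
    c=cams.camera(n);cv2.imwrite(f"pics/{n}0.png",c["img"][:,:,::-1])
    print(n,{k:v for k,v in c.items() if k!="img"})
    for t in ["tube_centre","cradle","lamp","clip_left","jaw_left","knob_grip","dish","glue_centre","clamp"]:
        print(t,[(round(d["conf"],2),[round(float(x),1) for x in d["position"]]) for d in find_in(n,t)][:4])
E
```

```text
pics
{'clock': 0.0, 'q': array([ 1.13712861e+00,  2.64747182e-01,  1.60533126e+00, -2.13765812e-05,
        1.27366547e+00, -3.68821547e-02]), 'joint_velocities': array([-0.00025396,  0.00056477,  0.00121079,  0.0004782 ,  0.00179432,
       -0.00026923]), 'joint_efforts': array([-1.26736908e-03, -5.02113676e+01, -3.56869698e+01,  7.25978217e-02,
        2.95837421e-02, -1.87109972e-04]), 'position': array([0.26062487, 0.62206622, 0.30141493]), 'tcp_rot': array([-0.69249533,  0.69397796, -0.13953445,  0.1391939 ]), 'wrist_force': array([ 0.53780183,  1.30473315, -0.70539081]), 'wrist_torque': array([ 0.0073481 , -0.00792175, -0.00644774]), 'gripper_width': 0.08821326285652502}
scene {'camera_matrix': array([[484.18027618,   0.        , 282.84268424],
       [  0.        , 484.18027618, 208.34363659],
       [  0.        ,   0.        ,   1.        ]]), 'dist': array([-0.02912109,  0.        ,  0.        ,  0.        ,  0.        ]), 'rvec': array([ 2.50181701,  0.6886294 , -0.18553371]), 'tvec': array([-0.43368159, -0.24153199,  1.65234612])}
tube_centre [(0.87, [255.0, 267.5]), (0.7
[... 1145 characters left out ...]
51013,   0.        , 273.88150981],
       [  0.        , 363.10451013, 212.01593552],
       [  0.        ,   0.        ,   1.        ]]), 'dist': array([-0.02822806,  0.        ,  0.        ,  0.        ,  0.        ]), 'T_tool_cam': array([[-4.85579584e-04,  9.57889392e-01,  2.87137036e-01,
        -7.23415042e-02],
       [-3.90164095e-04, -2.87137230e-01,  9.57889377e-01,
        -8.32849167e-02],
       [ 9.99999806e-01,  3.53100963e-04,  5.13162024e-04,
        -4.56599346e-04],
       [ 0.00000000e+00,  0.00000000e+00,  0.00000000e+00,
         1.00000000e+00]])}
tube_centre [(0.41, [273.2, 1.5])]
cradle []
lamp []
clip_left []
jaw_left []
knob_grip []
dish []
glue_centre []
clamp []
```

View pics/scene0.png

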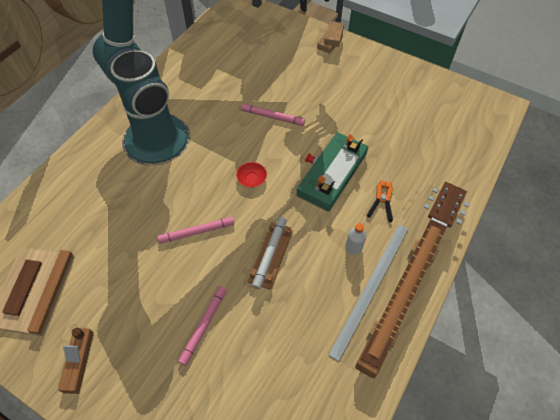

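View pics/side0.png

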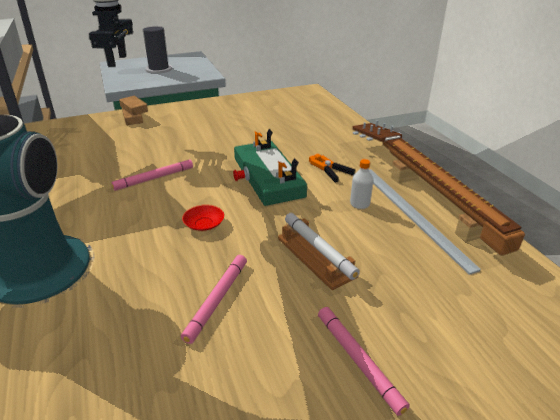

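View pics/wrist0.png

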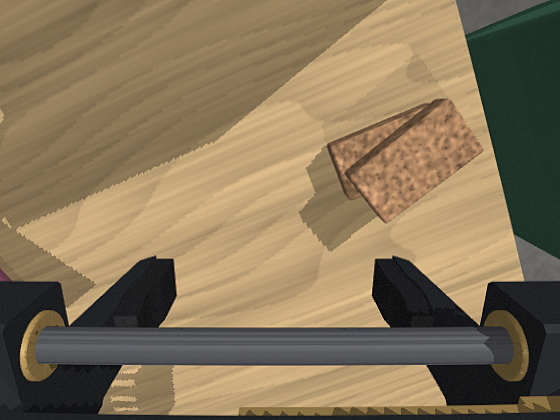

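The scene view shows the white tube in its cradle at about row 253, col 268. The green lamp is at (170, 333) with its red knob at (160, 308), facing the robot. Pink decoys lie around it, the dish is at (175, 251), the glue at (240, 356) and the clamp at (200, 385).

```bash
cat > h.py <<'E'
import numpy as np,cv2
from scipy.spatial.transform import Rotation as R
def ray(c,pts,s=None):
    pts=np.array(pts,float).reshape(-1,1,2)  # (col,row)
    u=cv2.undistortPoints(pts,c["camera_matrix"],c["dist"]).reshape(-1,2)
    d=np.c_[u,np.ones(len(u))]
    if "rvec" in c:
        Rm=cv2.Rodrigues(c["rvec"])[0];return -Rm.T@c["tvec"],d@Rm
    T=W(s)@c["T_tool_cam"];return T[:3,3],d@T[:3,:3].T
def W(s):
    T=np.eye(4);q=s["tcp_rot"];T[:3,:3]=R.from_quat([q[1],q[2],q[3],q[0]]).as_matrix();T[:3,3]=s["position"];return T
def onz(c,pts,z,s=None):
    o,d=ray(c,pts,s);return o+d*((z-o[2])/d[:,2])[:,None]
def proj(c,P,s=None):
    P=np.array(P,float).reshape(-1,3)
    if "rvec" in c: rv,tv=c["rvec"],c["tvec"]
    else:
        T=np.linalg.inv(W(s)@c["T_tool_cam"]);rv=cv2.Rodrigues(T[:3,:3])[0];tv=T[:3,3]
    return cv2.projectPoints(P,rv,tv,c["camera_matrix"],c["dist"])[0].reshape(-1,2)
E
python3 - <<'E'
from bench import status,cams,arm,find_in,masks_of
import cv2,numpy as np,pickle
from h import *
C={}
for n in ["scene","side"]:
    c=cams.camera(n);C[n]=c
    for t in ["tube_centre","lamp","clip_left","knob_grip","jaw_left"]:
        C[n,t]=masks_of(n,t)
        for d in C[n,t][:5]:
            m=d["region"];ys,xs=np.nonzero(m)
            p=np.c_[xs,ys].astype(float);(cx,cy),(w,h),a=cv2.minAreaRect(p.astype(np.float32))
            e=np.cov(p.T);v=np.linalg.eigh(e)[1][:,1];q=(p-p.mean(0))@v
            E1=p.mean(0)+v*q.min();E2=p.mean(0)+v*q.max()
            col=c["img"][m].mean(0).astype(int)
            print(n,t,round(d["conf"],2),m.sum(),np.round(E1),np.round(E2),col, end=' ')
            if t=="tube_centre":
                W3=onz(c,[E1,E2],.045);print(W3.round(3)[:,:2].tolist(),np.linalg.norm(W3[0]-W3[1]).round(3))
            else: print(onz(c,[d["position"][::-1]],.05).round(3))
pickle.dump(C,open("c.pkl","wb"))
for n,(r0,c0) in {"scene":(120,220),"side":(110,170)}.items():
    im=C[n]["img"][r0:r0+180,c0:c0+220,::-1]
    cv2.imwrite(f"pics/{n}_z.png",cv2.resize(im,None,fx=3.3,fy=3.3,interpolation=cv2.INTER_CUBIC))
E
```

```text
scene tube_centre 0.96 460 [304. 122.] [241. 106.] [143  88 104] [[0.418, 0.285], [0.194, 0.237]] 0.229
scene tube_centre 0.94 679 [283. 217.] [255. 288.] [144 146 141] [[0.547, -0.074], [0.596, -0.306]] 0.237
scene tube_centre 0.69 721 [222. 288.] [182. 364.] [160  97 115] [[0.52, -0.351], [0.547, -0.572]] 0.222
scene tube_centre 0.62 674 [234. 220.] [157. 240.] [167 103 120] [[0.428, -0.156], [0.274, -0.325]] 0.229
scene lamp 0.89 3112 [356. 137.] [307. 203.] [ 89 106  90] [[0.587 0.147 0.05 ]]
scene clip_left 0.6 3043 [356. 137.] [307. 204.] [ 89 106  90] [[0.583 0.156 0.05 ]]
scene knob_grip 0.42 72 [314. 161.] [305. 157.] [120  49  42] [[0.515 0.14  0.05 ]]
scene jaw_left 0.58 31 [351. 135.] [347. 141.] [155  83  36] [[0.579 0.295 0.05 ]]
side tube_centre 0.81 782 [192. 163.] [112. 186.] [147  81  99] [[0.396, 0.252], [0.179, 0.205]] 0.222
side tube_centre 0.73 1092 [357. 276.] [287. 214.] [158 157 153] [[0.598, -0.307], [0.547, -0.067]] 0.245
side tube_centre 0.73 1318 [243. 256.] [185. 342.] [180 100 124] [[0.409, -0.171], [0.254, -0.344]] 0.233
side tube_centre 0.58 2054 [321. 309.] [405. 412.] [172  95 117] [[0.496, -0.359], [0.522, -0.586]] 0.228
side tube_centre 0.27 3160 [301. 201.] [239. 143.] [72 92 74] [[0.601, -0.026], [0.553, 0.326]] 0.355
side lamp 0.9 3255 [301. 202.] [240. 143.] [73 92 74] [[0.572 0.109 0.05 ]]
side clip_left 0.82 3304 [302. 201.] [237. 143.] [73 92 74] [[0.569 0.124 0.05 ]]
side jaw_left 0.5 45 [258. 133.] [255. 144.] [159  79   8] [[0.615 0.334 0.05 ]]
```

View pics/scene_z.png

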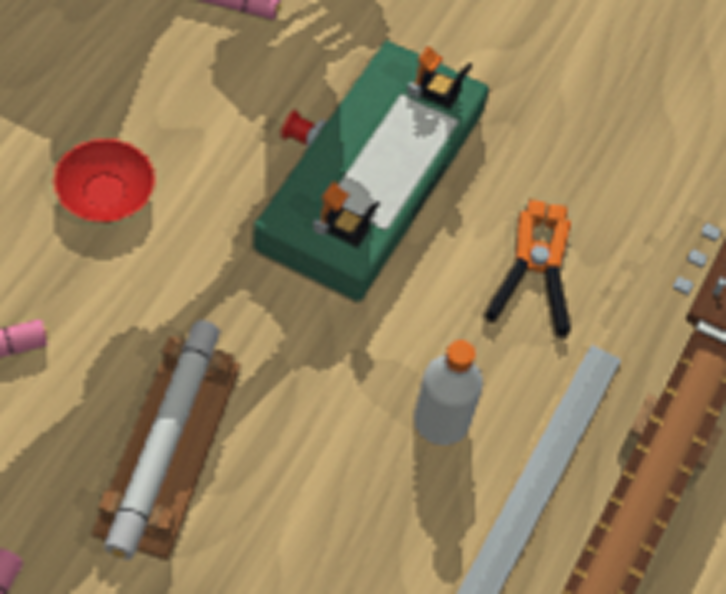

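View pics/side_z.png

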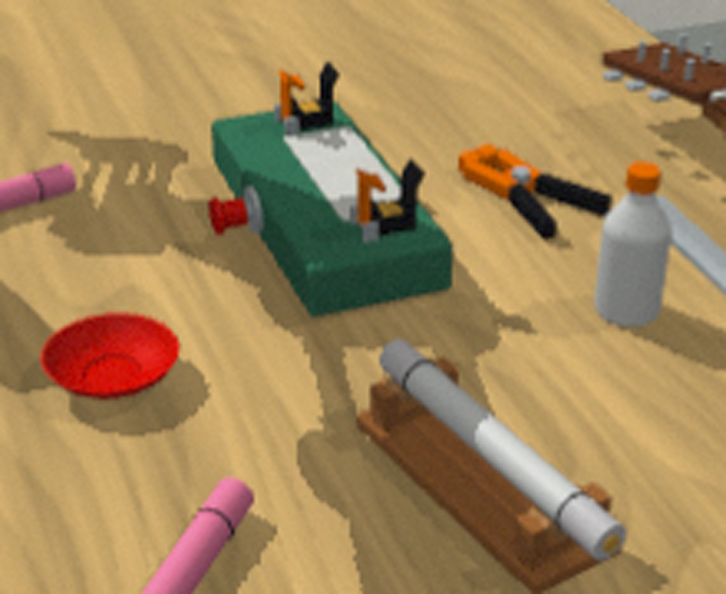

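```bash
cat > fit.py <<'E'
import pickle,numpy as np,cv2
from scipy.optimize import minimize,least_squares
from h import *
C=pickle.load(open("c.pkl","rb"))
def pose(p,L): 
    c,s=np.cos(p[2]),np.sin(p[2]);L=np.array(L,float);return np.c_[p[0]+c*L[:,0]-s*L[:,1],p[1]+s*L[:,0]+c*L[:,1],L[:,2]]
box=[(sx*.06,sy*.135,z) for sx in(-1,1) for sy in(-1,1) for z in(0,.05)]
# green mask per view
cost_m={}
for n in("scene","side"):
    m=C[n,"lamp"][0]["region"];h=cv2.cvtColor(C[n]["img"],cv2.COLOR_RGB2HSV)
    g=(h[...,0]>60)&(h[...,0]<95)&(h[...,1]>90)&cv2.dilate(m.astype(np.uint8),np.ones((9,9))).astype(bool)
    cs,_=cv2.findContours(g.astype(np.uint8),0,cv2.CHAIN_APPROX_NONE);c=max(cs,key=cv2.contourArea)
    cost_m[n]=cv2.convexHull(c).reshape(-1,2).astype(float)
def hullmask(pts,S=4):
    h=cv2.convexHull(pts.astype(np.float32)).reshape(-1,2);im=np.zeros((420*S,560*S),np.uint8)
    cv2.fillPoly(im,[np.round((h+.5)*S).astype(np.int32)],1);return im
tg={n:hullmask(cost_m[n]) for n in cost_m}
for n in tg: tg[n]=cv2.dilate(tg[n],np.ones((5,5)))
def f(p,ns=("scene","side")):
    return sum(1-((a:=hullmask(proj(C[n],pose(p,box))))&tg[n]).sum()/(a|tg[n]).sum() for n in ns)
for ns in [("scene",),("side",),("scene","side")]:
    r=minimize(f,[.58,.14,-.2],args=(ns,),method="Nelder-Mead",options=dict(initial_simplex=[[.58,.14,-.2],[.6,.14,-.2],[.58,.17,-.2],[.58,.14,.0]],xatol=1e-4,fatol=1e-5))
    print(ns,r.x.round(4),r.fun)
p=r.x
print("seat",pose(p,[(.02,0,.079)]),"knob",pose(p,[(-.079,0,.03)]))
for n,(r0,c0) in {"scene":(120,220),"side":(110,170)}.items():
    im=cv2.resize(C[n]["img"][r0:r0+180,c0:c0+220,::-1],None,fx=3.3,fy=3.3,interpolation=cv2.INTER_CUBIC)
    for P in np.r_[pose(p,box),pose(p,[(-.079,0,.03),(.02,.095,.079),(.02,-.095,.079)])]:
        q=(proj(C[n],[P])[0]-[c0,r0]+.5)*3.3;cv2.circle(im,tuple(int(v) for v in q),3,(255,0,255),-1)
    cv2.imwrite(f"pics/{n}_fit.png",im)
E
python3 fit.py
```

```text
('scene',) [ 0.5886  0.1781 -0.0018] 0.07462686567164178
('side',) [ 0.5888  0.1811 -0.0251] 0.18306574407802167
('scene', 'side') [ 0.5888  0.1786 -0.0228] 0.26825995625310295
seat [[0.60877389 0.17811063 0.079     ]] knob [[0.50979971 0.18037144 0.03      ]]
```

```bash
python3 -c "
import cv2,numpy as np
a=cv2.imread('pics/scene_fit.png')[:330,150:550];b=cv2.imread('pics/side_fit.png')[20:350,150:550]
cv2.imwrite('pics/fitboth.png',np.hstack([a,b]))"
```

```text
(no output)
```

View pics/fitboth.png

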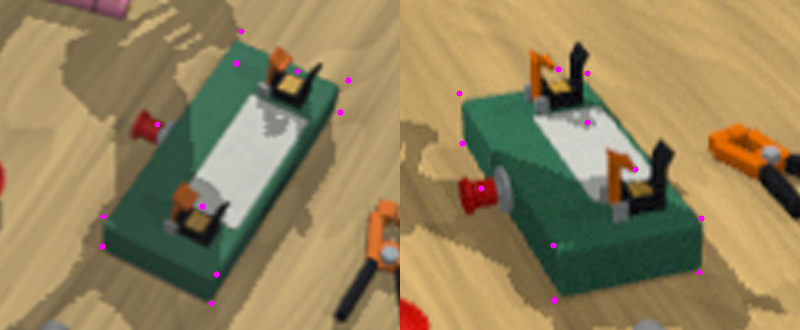

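```bash
cat > fit2.py <<'E'
exec(open("fit.py").read().split("# green")[0])
L={"scene":[((-.06,.135,.05),(388,42)),((.06,.135,.05),(488,87)),((-.06,-.135,.05),(255,222)),((.06,-.135,0),(361,299)),((-.06,-.135,0),(257,243))],
"side":[((-.06,.135,.05),(212,119)),((.06,-.135,.05),(450,236)),((-.06,-.135,.05),(307,287)),((-.06,-.135,0),(314,315)),((.06,-.135,0),(450,262))]}
off={"scene":(220,120),"side":(170,110)}
def res(p,ns):
    r=[]
    for n in ns:
        pr=proj(C[n],pose(p,[a for a,_ in L[n]]));r.append((pr-(np.array([b for _,b in L[n]])/3.3+off[n]-.5)).ravel())
    return np.concatenate(r)
for ns in (("scene",),("side",),("scene","side")):
    r=least_squares(res,[.58,.16,-.2],args=(ns,),loss="soft_l1");print(r.x.round(4),r.fun.reshape(-1,2).round(1).tolist())
p=r.x;print("seat",pose(p,[(.02,0,.079)]),"knob",pose(p,[(-.079,0,.03)]))
for n in off:
    r0,c0=off[n][::-1]
    im=cv2.resize(C[n]["img"][r0:r0+180,c0:c0+220,::-1],None,fx=3.3,fy=3.3,interpolation=cv2.INTER_CUBIC)
    for P in np.r_[pose(p,box),pose(p,[(-.079,0,.03),(.02,.095,.079),(.02,-.095,.079)])]:
        q=(proj(C[n],[P])[0]-[c0,r0]+.5)*3.3;cv2.circle(im,tuple(int(v) for v in q),3,(255,0,255),-1)
    cv2.imwrite(f"pics/{n}_fit2.png",im)
a=cv2.imread('pics/scene_fit2.png')[:330,150:550];b=cv2.imread('pics/side_fit2.png')[20:350,150:550]
cv2.imwrite('pics/fitboth2.png',np.hstack([a,b]))
E
python3 fit2.py
```

```text
[ 0.5888  0.1753 -0.0093] [[0.1, -2.7], [2.3, -1.7], [-0.5, -0.4], [0.3, 2.1], [-1.6, 2.2]]
[ 0.5909  0.1817 -0.0102] [[-0.7, -2.0], [1.2, -0.3], [0.2, -7.2], [-1.6, 1.0], [0.5, 8.1]]
[ 0.5886  0.1772 -0.0065] [[0.2, -3.1], [2.4, -2.2], [-0.1, -0.8], [0.7, 1.7], [-1.2, 1.8], [-1.2, -1.2], [1.2, 0.6], [0.1, -6.1], [-1.7, 2.1], [0.5, 9.1]]
seat [[0.60862223 0.17706245 0.079     ]] knob [[0.50962433 0.17770738 0.03      ]]
```

View pics/fitboth2.png

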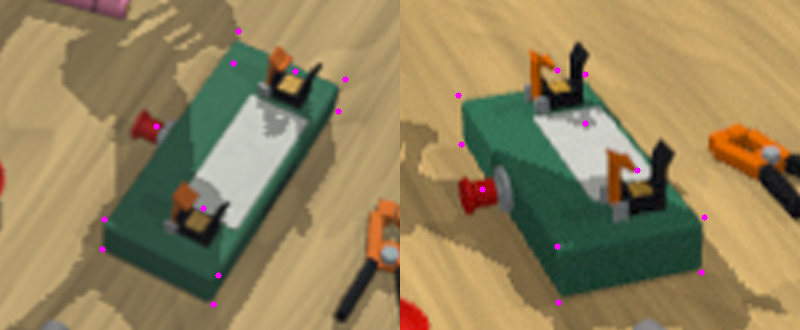

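```bash
python3 -c "
import pickle,cv2,numpy as np
C=pickle.load(open('c.pkl','rb'))
a=C['side']['img'][125:205,230:310,::-1];b=C['scene']['img'][130:210,292:372,::-1]
f=lambda x:cv2.convertScaleAbs(cv2.resize(x,(400,400),interpolation=cv2.INTER_CUBIC),alpha=1.8)
cv2.imwrite('pics/zz.png',np.hstack([f(b),f(a)]))"
```

```text
(no output)
```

View pics/zz.png

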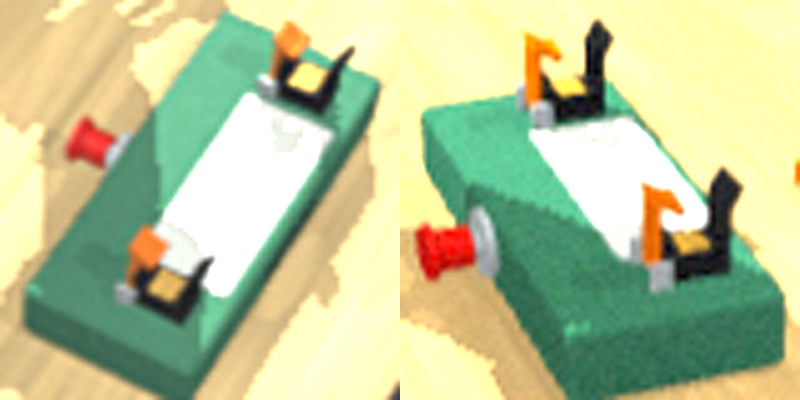

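```bash
cat > fit3.py <<'E'
exec(open("fit.py").read().split("# green")[0])
L={"scene":[((-1,1,1),(222,14)),((1,1,1),(379,80)),((-1,-1,1),(28,290)),((-1,-1,0),(30,325)),((1,-1,1),(197,372))],
"side":[((-1,1,1),(22,110)),((-1,1,0),(27,172)),((-1,-1,1),(166,328)),((-1,-1,0),(178,398)),((1,-1,1),(382,295)),((1,-1,0),(382,358))]}
off={"scene":(292,130),"side":(230,125)}
def mk(p,a):
    a=np.array(a,float);d=p[3] if len(p)>3 else .002
    return np.c_[a[:,0]*(.06-d),a[:,1]*(.135-d),np.where(a[:,2]>0,.05-d,0)]
def res(p,ns):
    r=[]
    for n in ns:
        pr=proj(C[n],pose(p,mk(p,[a for a,_ in L[n]])));r.append((pr-(np.array([b for _,b in L[n]])/5+off[n]-.5)).ravel())
    return np.concatenate(r)
for x0 in([.58,.16,-.0],[.58,.16,0,.002]):
  for ns in (("scene",),("side",),("scene","side")):
    r=least_squares(res,x0,args=(ns,));print(r.x.round(4),r.fun.reshape(-1,2).round(1).tolist())
E
python3 fit3.py
```

```text
[0.5887 0.1727 0.0045] [[0.5, -1.3], [0.7, -0.6], [0.0, 0.1], [-0.9, 1.7], [-0.3, -0.1]]
[ 0.5906  0.1793 -0.007 ] [[0.0, -1.7], [-0.1, 0.3], [0.9, -0.1], [-1.2, 1.8], [0.5, -2.0], [-0.2, 1.1]]
[ 0.589   0.1754 -0.002 ] [[1.2, -1.8], [1.3, -1.0], [0.4, -0.7], [-0.5, 0.9], [-0.1, -0.7], [-0.3, -1.0], [-0.4, 1.1], [1.1, 0.8], [-1.0, 2.8], [0.8, -1.2], [0.1, 1.9]]
[0.5882 0.173  0.003  0.0036] [[0.6, -0.6], [-0.1, -0.3], [0.6, 0.0], [-0.3, 1.3], [-0.7, -0.6]]
[5.900e-01 1.795e-01 2.000e-04 3.800e-03] [[0.3, -0.9], [0.1, 0.6], [1.5, -0.0], [-0.6, 1.3], [-0.4, -1.7], [-1.0, 0.7]]
[0.5886 0.1756 0.0014 0.0038] [[1.1, -1.0], [0.3, -0.7], [1.1, -0.5], [0.2, 0.7], [-0.3, -1.2], [0.2, -0.3], [-0.0, 1.3], [1.5, 0.9], [-0.6, 2.3], [-0.3, -0.9], [-0.9, 1.6]]
```

```bash
python3 - <<'E'
import pickle
from h import *
from bench import status
s=status.sense();print(s["clock"]);print(W(s).round(3))
C=pickle.load(open("c.pkl","rb"))
for n,(r,c) in {"scene":(178,251),"side":(222,204)}.items(): print("dish",onz(C[n],[(c,r)],.01))
print("glue",onz(C["scene"],[(356,241)],.06),onz(C["side"],[(363,185)],.06))
E
```

```text
2.1
[[ 0.922 -0.     0.386  0.261]
 [-0.386  0.     0.922  0.623]
 [-0.    -1.     0.     0.303]
 [ 0.     0.     0.     1.   ]]
dish [[0.37397396 0.01885659 0.01      ]]
dish [[0.3709578  0.01966774 0.01      ]]
glue [[ 0.77052001 -0.04164113  0.06      ]] [[ 0.76445914 -0.0374737   0.06      ]]
```

```bash
cat > plan.py <<'E'
import sys;from h import *;from bench import status
def plan(x,y,z,yaw,n,s=None):
    s=s or status.sense();T=W(s);y0=np.degrees(np.arctan2(T[1,0],T[0,0]))
    dy=-((yaw-y0+180)%360-180)   # turn about tool y
    d=np.array([x,y,z])-T[:3,3]
    print("t",round(s["clock"],2),"pos",T[:3,3].round(4),"yaw",y0.round(2),"F",s["wrist_force"].round(1),"w",round(s["gripper_width"],4),"d",(d*1e3).round(1),"turn",round(dy,2))
    M=T[:3,:3];rows=[]
    for i in range(n):
        rows.append(np.r_[np.round(M.T@d/n*1e3,1),round(dy/n,2)].tolist())
        M=M@R.from_euler("y",dy/n,degrees=True).as_matrix()
    for i in range(0,n,8): print([[*r] for r in rows[i:i+8]])
if __name__=="__main__":
    a=[float(v) for v in sys.argv[1:]];plan(*a[:4],int(a[4]))
E
python3 plan.py .6 .153 .40 -90 16
```

```text
t 2.1 pos [0.2608 0.6226 0.3027] yaw -22.73 F [-0.1 -0.2  0. ] w 0.0879 d [ 339.2 -469.6   97.3] turn 67.27
[[30.9, -6.1, -18.9, 4.2], [32.2, -6.1, -16.6, 4.2], [33.3, -6.1, -14.2, 4.2], [34.3, -6.1, -11.7, 4.2], [35.0, -6.1, -9.1, 4.2], [35.6, -6.1, -6.5, 4.2], [36.0, -6.1, -3.9, 4.2], [36.2, -6.1, -1.3, 4.2]]
[[36.2, -6.1, 1.4, 4.2], [36.0, -6.1, 4.0, 4.2], [35.6, -6.1, 6.7, 4.2], [35.0, -6.1, 9.3, 4.2], [34.2, -6.1, 11.8, 4.2], [33.3, -6.1, 14.3, 4.2], [32.1, -6.1, 16.7, 4.2], [30.8, -6.1, 19.0, 4.2]]
```

>>> {"op": "apply_moves", "data": {"targets": [[30.9,-6.1,-18.9,4.2],[32.2,-6.1,-16.6,4.2],[33.3,-6.1,-14.2,4.2],[34.3,-6.1,-11.7,4.2],[35.0,-6.1,-9.1,4.2],[35.6,-6.1,-6.5,4.2],[36.0,-6.1,-3.9,4.2],[36.2,-6.1,-1.3,4.2]]}}

```text
clock: 2.77
position: [0.4312, 0.3862, 0.3521]
tcp_rot: [0.623, -0.623, 0.335, -0.335]
wrist_force: [0.0, 0.6, -0.8]
gripper_width: 0.0875
```

>>> {"op": "apply_moves", "data": {"targets": [[36.2,-6.1,1.4,4.2],[36.0,-6.1,4.0,4.2],[35.6,-6.1,6.7,4.2],[35.0,-6.1,9.3,4.2],[34.2,-6.1,11.8,4.2],[33.3,-6.1,14.3,4.2],[32.1,-6.1,16.7,4.2],[30.8,-6.1,19.0,4.2]]}}

```text
clock: 3.43
position: [0.6011, 0.1514, 0.4009]
tcp_rot: [-0.499, 0.499, -0.501, 0.501]
wrist_force: [0.3, -0.2, 0.5]
gripper_width: 0.0882
```

>>> {"op": "apply_moves", "data": {"targets": [[0,0,0,0],[0,0,0,0],[0,0,0,0]]}}

```text
clock: 3.68
position: [0.6001, 0.1532, 0.4]
tcp_rot: [-0.5, 0.5, -0.5, 0.499]
wrist_force: [-0.3, -0.3, -1.5]
gripper_width: 0.0883
```

```bash
cat > snap.py <<'E'
import sys,pickle,cv2
from h import *
from bench import status,cams
s=status.sense();c=cams.camera("wrist");pickle.dump((s,c),open(sys.argv[1]+".pkl","wb"))
cv2.imwrite(f"pics/{sys.argv[1]}.png",c["img"][:,:,::-1]);print(s["clock"],W(s).round(4),s["wrist_force"].round(2))
E
python3 snap.py wl1
```

```text
3.6833 [[ 1.200e-03 -8.000e-04  1.000e+00  6.001e-01]
 [-1.000e+00  6.000e-04  1.200e-03  1.532e-01]
 [-6.000e-04 -1.000e+00 -8.000e-04  4.000e-01]
 [ 0.000e+00  0.000e+00  0.000e+00  1.000e+00]] [-0.3  -0.33 -1.47]
```

View pics/wl1.png

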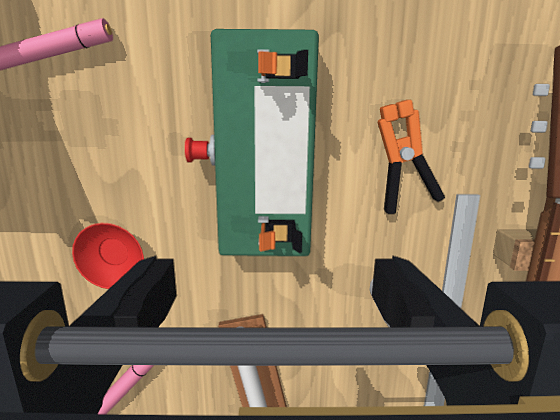

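```bash
python3 -c "
import cv2
a=cv2.imread('pics/wl1.png')[20:265,175:335]
cv2.imwrite('pics/wl1z.png',cv2.convertScaleAbs(cv2.resize(a,None,fx=2.44,fy=2.44,interpolation=cv2.INTER_CUBIC),alpha=1.6))
import numpy as np
b=cv2.imread('pics/wl1.png')
f=lambda r,c:cv2.convertScaleAbs(cv2.resize(b[r:r+37,c:c+50],(400,296),interpolation=cv2.INTER_CUBIC),alpha=1.6)
cv2.imwrite('pics/wl1c.png',np.vstack([np.hstack([f(20,200),f(20,280)]),np.hstack([f(225,205),f(225,275)])]))
"
```

```text
(no output)
```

View pics/wl1z.png

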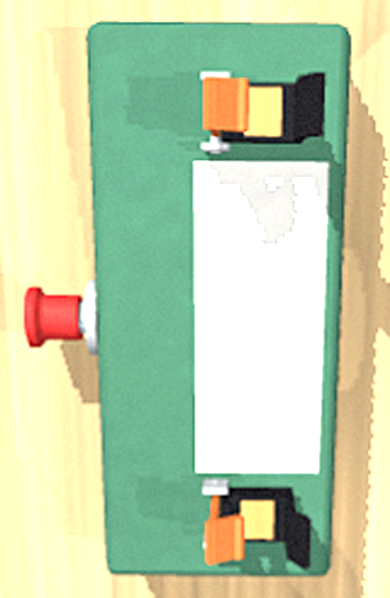

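View pics/wl1c.png

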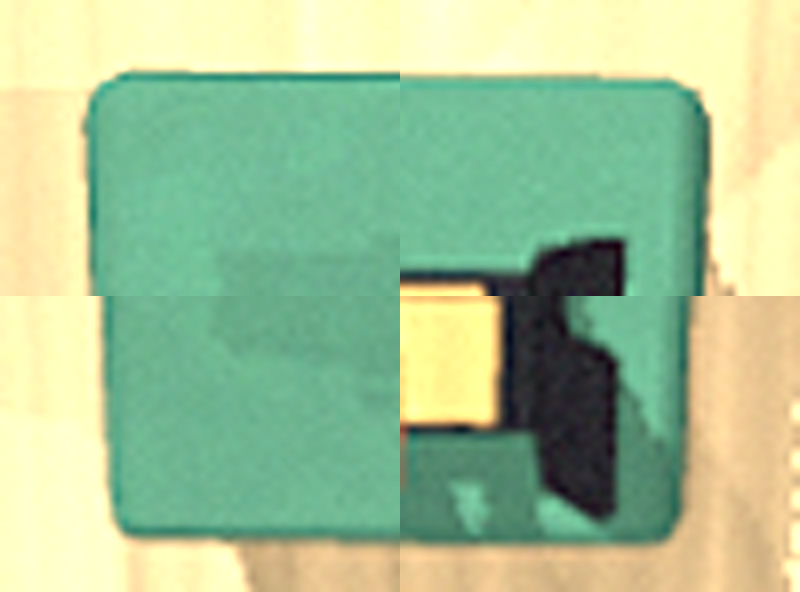

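```bash
python3 - <<'E'
import pickle
from h import *
s,c=pickle.load(open("wl1.pkl","rb"))
h=-.5
pts=[(225,29),(300,29.75),(211,38.7),(218.75,243.7),(318.5,38),(311,232),(240,255.3),(295,255.5)]
P=onz(c,np.array(pts)+h,.047,s);print(P.round(4))
print("centre x",(P[2:6,0].mean()),"y",(P[:2,1].mean()+P[6:,1].mean())/2, "len",P[:2,1].mean()-P[6:,1].mean(),"wid",P[4:6,0].mean()-P[2:4,0].mean())
f=lambda x,y:(175+x/2.44-.5,20+y/2.44-.5)
print("knob",onz(c,[f(60,317),f(33,317)],.03,s).round(4))
# clip gold floor centres z .066, tine, jaws
print("floor",onz(c,[f(265,110),f(257,519)],.066,s).round(4))
print("jawtop",onz(c,[f(226,104),f(226,540)],.101,s).round(4))
print("refl corners",onz(c,[f(194,161),f(328,161),f(194,472),f(320,472)],.051,s).round(4))
E
```

```text
[[0.5471 0.306  0.047 ]
 [0.6294 0.3053 0.047 ]
 [0.5313 0.2961 0.047 ]
 [0.53   0.0539 0.047 ]
 [0.65   0.297  0.047 ]
 [0.6483 0.0701 0.047 ]
 [0.557  0.0378 0.047 ]
 [0.6285 0.0376 0.047 ]]
centre x 0.5898921461678941 y 0.17165613058981802 len 0.2679160059362253 wid 0.11851177622689646
knob [[0.5086 0.1718 0.03  ]
 [0.4948 0.1718 0.03  ]]
floor [[0.6112 0.2669 0.066 ]
 [0.6089 0.0759 0.066 ]]
jawtop [[0.5947 0.2657 0.101 ]
 [0.594  0.0782 0.101 ]]
refl corners [[0.5789 0.2462 0.051 ]
 [0.6409 0.2463 0.051 ]
 [0.5769 0.0959 0.051 ]
 [0.6411 0.096  0.051 ]]
```

```bash
python3 plan.py .577 -.219 .30 -78 11
```

```text
t 3.73 pos [0.5997 0.1538 0.4   ] yaw -89.87 F [0.5 0.8 0.5] w 0.088 d [ -22.7 -372.8 -100. ] turn -11.87
[[33.9, 9.1, -2.1, -1.08], [33.8, 9.1, -2.8, -1.08], [33.8, 9.1, -3.4, -1.08], [33.7, 9.1, -4.0, -1.08], [33.6, 9.1, -4.7, -1.08], [33.5, 9.1, -5.3, -1.08], [33.4, 9.1, -5.9, -1.08], [33.3, 9.1, -6.6, -1.08]]
[[33.2, 9.1, -7.2, -1.08], [33.0, 9.1, -7.8, -1.08], [32.9, 9.1, -8.4, -1.08]]
```

>>> {"op": "apply_moves", "data": {"targets": [[33.9,9.1,-2.1,-1.08],[33.8,9.1,-2.8,-1.08],[33.8,9.1,-3.4,-1.08],[33.7,9.1,-4.0,-1.08],[33.6,9.1,-4.7,-1.08],[33.5,9.1,-5.3,-1.08],[33.4,9.1,-5.9,-1.08],[33.3,9.1,-6.6,-1.08]]}}

```text
clock: 4.4
position: [0.583, -0.1174, 0.327]
tcp_rot: [0.538, -0.537, 0.46, -0.459]
wrist_force: [0.9, 0.0, -0.1]
gripper_width: 0.0879
```

>>> {"op": "apply_moves", "data": {"targets": [[33.2,9.1,-7.2,-1.08],[33.0,9.1,-7.8,-1.08],[32.9,9.1,-8.4,-1.08],[0,0,0,0],[0,0,0,0],[0,0,0,0]]}}

```text
clock: 4.9
position: [0.5775, -0.218, 0.3001]
tcp_rot: [0.55, -0.549, 0.445, -0.445]
wrist_force: [0.2, 0.2, -0.5]
gripper_width: 0.0882
```

```bash
python3 snap.py wt1; python3 - <<'E'
from bench import masks_of
import numpy as np,pickle,cv2
from h import *
s,c=pickle.load(open("wt1.pkl","rb"))
for d in masks_of("wrist","tube_centre"):
    m=d["region"];ys,xs=np.nonzero(m);print(d["conf"],m.sum(),xs.min(),xs.max(),ys.min(),ys.max(),c["img"][m].mean(0))
E
```

```text
4.9 [[ 2.080e-01 -4.000e-04  9.781e-01  5.775e-01]
 [-9.781e-01  1.100e-03  2.080e-01 -2.180e-01]
 [-1.100e-03 -1.000e+00 -1.000e-04  3.001e-01]
 [ 0.000e+00  0.000e+00  0.000e+00  1.000e+00]] [ 0.2   0.17 -0.53]
0.94 4589 0 131 57 189 [167.97973415  99.89409457 121.52691218]
0.64 7042 260 289 15 272 [178.23927861 176.59528543 176.04487362]
0.59 2432 179 205 266 414 [184.37746711 110.24958882 131.39638158]
```

View pics/wt1.png

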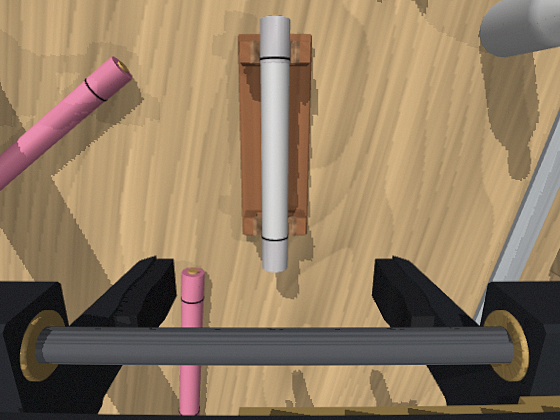

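```bash
python3 - <<'E'
from h import *
import pickle
from bench import masks_of
s,c=pickle.load(open("wt1.pkl","rb"))
m=max((d for d in masks_of("wrist","tube_centre") if c["img"][d["region"]].mean(0).min()>150),key=lambda d:d["conf"])["region"]
mid=[];
for r in range(20,266,6):
    x=np.nonzero(m[r])[0]
    if len(x): mid.append(((x.min()+x.max())/2,r))
P=onz(c,mid,.045,s)
E=onz(c,[(np.mean([q[0] for q in mid[:3]]),14.7),(np.mean([q[0] for q in mid[-3:]]),272.0)],.056,s);print(E.round(4),np.linalg.norm(E[0]-E[1]),E.mean(0).round(4))
k=np.polyfit(P[:,1],P[:,0],1);print("dx/dy",k[0],"yaw",np.degrees(np.arctan2(-1,-k[0])),"centre",np.polyval(k,E[:,1].mean()),E[:,1].mean(),np.abs(np.polyval(k,P[:,1])-P[:,0]).max())
E
python3 plan.py .5715 -.19 .18 -78 4
```

```text
[[ 0.5495 -0.0777  0.056 ]
 [ 0.5969 -0.3027  0.056 ]] 0.22994672336455188 [ 0.5732 -0.1902  0.056 ]
dx/dy -0.2117589553517045 yaw -78.04373109715858 centre 0.573210234948612 -0.19024443445671227 0.0007025601274509574
t 5.05 pos [ 0.578  -0.2177  0.3009] yaw -77.91 F [ 0.8 -0.6  1. ] w 0.0881 d [  -6.5   27.7 -120.9] turn 0.09
[[-7.1, 30.2, -0.2, 0.02], [-7.1, 30.2, -0.2, 0.02], [-7.1, 30.2, -0.2, 0.02], [-7.1, 30.2, -0.2, 0.02]]
```

```bash
python3 plan.py .5732 -.1902 .088 -78 8
```

```text
t 5.05 pos [ 0.578  -0.2177  0.3009] yaw -77.91 F [ 0.8 -0.6  1. ] w 0.0881 d [  -4.8   27.5 -212.9] turn 0.09
[[-3.5, 26.6, 0.1, 0.01], [-3.5, 26.6, 0.1, 0.01], [-3.5, 26.6, 0.1, 0.01], [-3.5, 26.6, 0.1, 0.01], [-3.5, 26.6, 0.1, 0.01], [-3.5, 26.6, 0.1, 0.01], [-3.5, 26.6, 0.1, 0.01], [-3.5, 26.6, 0.1, 0.01]]
```

>>> {"op": "apply_moves", "data": {"targets": [[-7,29,0.1,0],[-7,29,0.1,0],[-7,29,0.1,0],[-7,29,0.1,0],[0,29,0.1,0],[0,26,0.1,0],[0,22,0.1,0],[0,20,0.1,0]]}}

```text
clock: 5.72
position: [0.5725, -0.1903, 0.0861]
tcp_rot: [0.55, -0.55, 0.445, -0.445]
wrist_force: [-0.3, 0.2, -0.2]
gripper_width: 0.0879
```

>>> {"op": "apply_moves", "data": {"targets": [[0,0,0,0],[0,0,0,0]]}}

```text
clock: 5.88
position: [0.572, -0.1906, 0.0866]
tcp_rot: [-0.549, 0.55, -0.446, 0.444]
wrist_force: [0.2, -0.4, 0.7]
gripper_width: 0.088
```

>>> {"op": "apply_moves", "data": {"targets": [[0,0,0,0],[0,0,0,0],[0,0,0,0],[0,0,0,0],[0,0,0,0],[0,0,0,0]], "jaw": 0, "squeeze": 25}}

```text
clock: 6.38
position: [0.5727, -0.1922, 0.0879]
tcp_rot: [0.549, -0.549, 0.445, -0.446]
wrist_force: [-0.2, 0.2, 0.2]
gripper_width: 0.0504
```

```bash
python3 plan.py .5732 -.1902 .088 -78 1; python3 snap.py wt2
```

```text
t 6.38 pos [ 0.5727 -0.1922  0.0879] yaw -78.06 F [-0.2  0.2  0.2] w 0.0504 d [0.5 2.  0.1] turn -0.06
[[-1.8, -0.1, 0.9, -0.06]]
6.3833 [[ 2.068e-01  9.000e-04  9.784e-01  5.727e-01]
 [-9.784e-01 -3.000e-04  2.068e-01 -1.922e-01]
 [ 5.000e-04 -1.000e+00  8.000e-04  8.790e-02]
 [ 0.000e+00  0.000e+00  0.000e+00  1.000e+00]] [-0.19  0.21  0.22]
```

View pics/wt2.png

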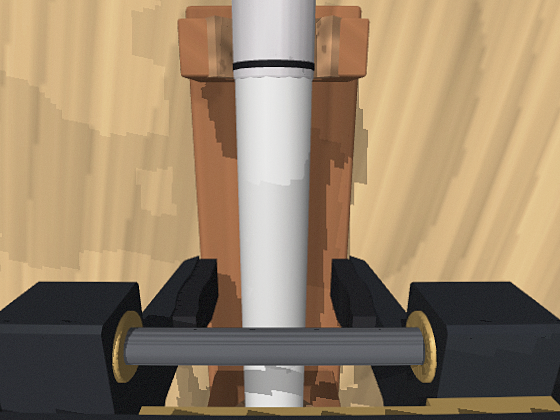

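The fingers straddle the tube (axis near column 274) and are centred on it, still closing.

>>> {"op": "apply_moves", "data": {"targets": [[-1,0,0,0],[0,0,0,0],[0,0,0,0],[0,0,0,0],[0,0,0,0],[0,0,0,0],[0,0,0,0]]}}

```text
clock: 7.02
position: [0.5723, -0.191, 0.0872]
tcp_rot: [0.549, -0.549, 0.445, -0.445]
wrist_force: [0.3, 0.6, -0.8]
gripper_width: 0.0241
```

```bash
python3 plan.py .57 -.19 .2 -78 5
```

```text
t 7.02 pos [ 0.5723 -0.191   0.0872] yaw -78.06 F [ 0.3  0.6 -0.8] w 0.0241 d [ -2.3   1.  112.8] turn -0.06
[[-0.3, -22.6, -0.4, -0.01], [-0.3, -22.6, -0.4, -0.01], [-0.3, -22.6, -0.4, -0.01], [-0.3, -22.6, -0.4, -0.01], [-0.3, -22.6, -0.4, -0.01]]
```

>>> {"op": "apply_moves", "data": {"targets": [[0,-6,0,0],[0,-14,0,0],[0,-22,0,0],[0,-25,0,0],[0,-25,0,0],[0,-15,0,0],[0,0,0,0]]}}

```text
clock: 7.6
position: [0.5748, -0.1921, 0.2002]
tcp_rot: [0.55, -0.548, 0.442, -0.448]
wrist_force: [0.9, -0.1, -2.1]
gripper_width: 0.0241
```

```bash
python3 snap.py wt3; python3 - <<'E'
from bench import cams,status
import cv2
print(status.sense()["gripper_width"])
a=cams.camera("side")["img"][100:300,180:440,::-1];cv2.imwrite("pics/s3.png",cv2.resize(a,None,fx=3,fy=3))
E
```

```text
7.6 [[ 0.2069  0.0085  0.9783  0.5748]
 [-0.9783 -0.0033  0.207  -0.1921]
 [ 0.005  -1.      0.0076  0.2002]
 [ 0.      0.      0.      1.    ]] [ 0.92 -0.08 -2.09]
0.02433870258860827
```

View pics/s3.png

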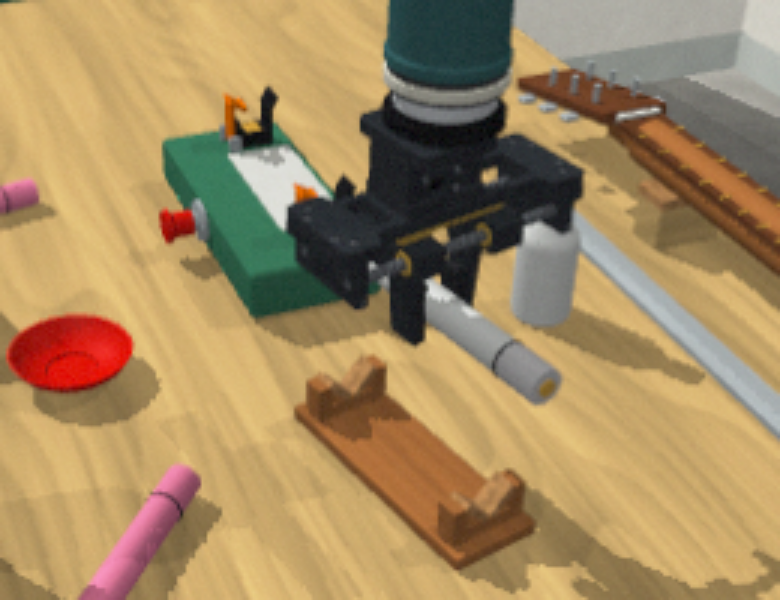

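View pics/wt3.png

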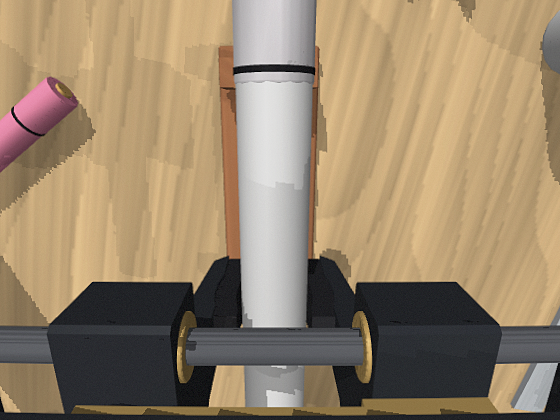

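```bash
python3 - <<'E'
from h import *
import pickle
s,c=pickle.load(open("wt3.pkl","rb"))
T=c["T_tool_cam"]
u=cv2.undistortPoints(np.array([[[275.,68.5]],[[274.,325.]]]),c["camera_matrix"],c["dist"]).reshape(-1,2)
for q in u:
    d=T[:3,:3]@np.r_[q,1];print(T[:3,3]+d*((.029-T[1,3])/d[1]))
E
python3 plan.py .615 .1716 .20 -90.4 11
```

```text
[-0.08246116  0.029       0.00144341]
[0.00303285 0.029      0.00120281]
t 7.7 pos [ 0.5726 -0.1912  0.1956] yaw -78.05 F [-1.3 -0.3 -2. ] w 0.0239 d [ 42.4 362.8   4.4] turn 12.35
[[-31.5, -0.4, 10.6, 1.12], [-31.7, -0.4, 10.0, 1.12], [-31.9, -0.4, 9.4, 1.12], [-32.0, -0.4, 8.7, 1.12], [-32.2, -0.4, 8.1, 1.12], [-32.4, -0.4, 7.5, 1.12], [-32.5, -0.4, 6.8, 1.12], [-32.6, -0.4, 6.2, 1.12]]
[[-32.7, -0.4, 5.6, 1.12], [-32.8, -0.4, 4.9, 1.12], [-32.9, -0.4, 4.3, 1.12]]
```

>>> {"op": "apply_moves", "data": {"targets": [[-31.5,-0.4,10.6,1.12],[-31.7,-0.4,10.0,1.12],[-31.9,-0.4,9.4,1.12],[-32.0,-0.4,8.7,1.12],[-32.2,-0.4,8.1,1.12],[-32.4,-0.4,7.5,1.12],[-32.5,-0.4,6.8,1.12],[-32.6,-0.4,6.2,1.12]]}}

```text
clock: 8.37
position: [0.6016, 0.0744, 0.1952]
tcp_rot: [-0.512, 0.514, -0.488, 0.486]
wrist_force: [0.7, 0.4, -1.4]
gripper_width: 0.0243
```

>>> {"op": "apply_moves", "data": {"targets": [[-32.7,-0.4,5.6,1.12],[-32.8,-0.4,4.9,1.12],[-30.9,-0.4,3.3,1.12],[0,0,0,0],[0,0,0,0],[0,0,0,0]]}}

```text
clock: 8.87
position: [0.6125, 0.1693, 0.1968]
tcp_rot: [0.497, -0.5, 0.502, -0.501]
wrist_force: [-0.8, -0.3, -2.1]
gripper_width: 0.0241
```

```bash
python3 plan.py .614 .1695 .146 -90.4 4;python3 snap.py wl2
```

```text
t 8.87 pos [0.6125 0.1693 0.1968] yaw -90.31 F [-0.8 -0.3 -2.1] w 0.0241 d [  1.5   0.2 -50.8] turn 0.09
[[-0.1, 12.7, 0.4, 0.02], [-0.1, 12.7, 0.4, 0.02], [-0.1, 12.7, 0.4, 0.02], [-0.1, 12.7, 0.4, 0.02]]
8.8667 [[-0.0055 -0.0032  1.      0.6125]
 [-1.     -0.0014 -0.0055  0.1693]
 [ 0.0014 -1.     -0.0032  0.1968]
 [ 0.      0.      0.      1.    ]] [-0.75 -0.29 -2.11]
```

View pics/wl2.png

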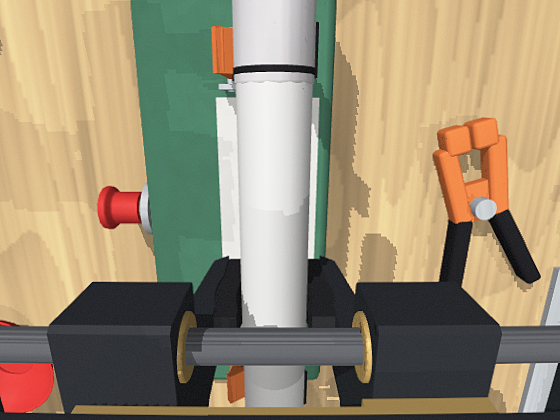

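The tube sits over the lamp with the orange jaw showing just left of it at (50, 222) and the tall tine just right at (45, 318), so I'm lowering it.

>>> {"op": "apply_moves", "data": {"targets": [[0,13,0.5,0],[0,13,0.4,0],[0,13,0.4,0],[0,10,0.2,0],[0,3,0,0],[0,2,0,0],[0,0,0,0],[0,0,0,0]]}}

```text
clock: 9.58
position: [0.6154, 0.1698, 0.1449]
tcp_rot: [-0.498, 0.498, -0.502, 0.502]
wrist_force: [0.6, -0.6, -1.8]
gripper_width: 0.0244
```

```bash
python3 plan.py .614 .1695 .140 -90.4 4;python3 snap.py wl3;python3 - <<'E'
from bench import cams
import cv2
a=cams.camera("side")["img"][60:230,180:400,::-1];cv2.imwrite("pics/s4.png",cv2.resize(a,None,fx=3.5,fy=3.5,interpolation=cv2.INTER_CUBIC))
E
```

```text
t 9.58 pos [0.6154 0.1698 0.1449] yaw -90.38 F [ 0.6 -0.6 -1.8] w 0.0244 d [-1.4 -0.3 -4.9] turn 0.02
[[0.1, 1.2, -0.4, 0.01], [0.1, 1.2, -0.4, 0.01], [0.1, 1.2, -0.4, 0.01], [0.1, 1.2, -0.4, 0.01]]
9.5833 [[-6.600e-03  4.000e-04  1.000e+00  6.154e-01]
 [-1.000e+00  1.000e-04 -6.600e-03  1.698e-01]
 [-1.000e-04 -1.000e+00  4.000e-04  1.449e-01]
 [ 0.000e+00  0.000e+00  0.000e+00  1.000e+00]] [ 0.6  -0.56 -1.83]
```

View pics/s4.png

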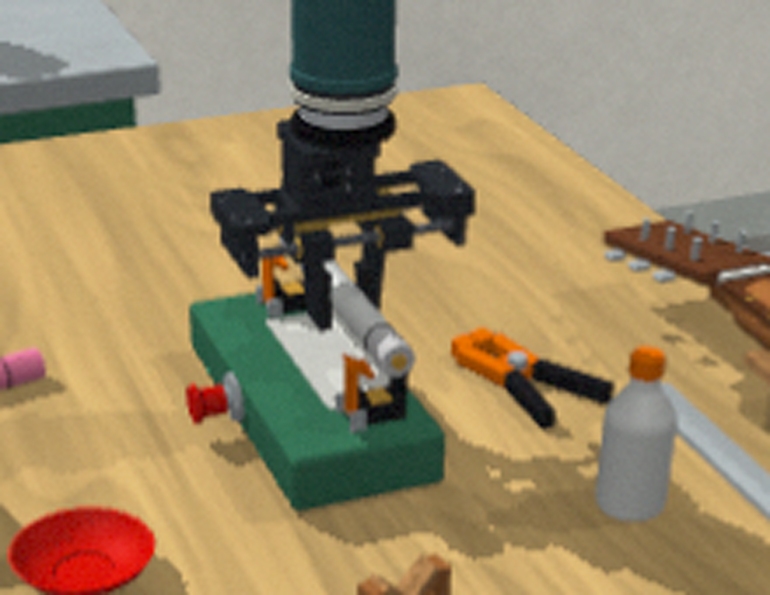

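>>> {"op": "apply_moves", "data": {"targets": [[0,1,-0.5,0],[0,1,-0.5,0],[0,0,0,0],[0,0,0,0]]}}

```text
clock: 10.02
position: [0.6141, 0.1698, 0.1427]
tcp_rot: [-0.498, 0.498, -0.502, 0.502]
wrist_force: [-0.3, 0.9, -1.1]
gripper_width: 0.0245
```

>>> {"op": "apply_moves", "data": {"targets": [[0,1,0,0],[0,1,0,0],[0,0,0,0],[0,0,0,0]]}}

```text
clock: 10.35
position: [0.6134, 0.1698, 0.1406]
tcp_rot: [0.498, -0.499, 0.502, -0.501]
wrist_force: [-5.7, 0.0, 4.8]
gripper_width: 0.0244
```

>>> {"op": "apply_moves", "data": {"targets": [[0,0,-1,0],[0,0,0,0],[0,0,0,0]]}}

```text
clock: 10.6
position: [0.6132, 0.1698, 0.1406]
tcp_rot: [-0.498, 0.498, -0.502, 0.502]
wrist_force: [-2.0, 0.5, 0.7]
gripper_width: 0.0246
```

```bash
python3 snap.py wl4
```

```text
10.6 [[-6.500e-03  2.000e-04  1.000e+00  6.132e-01]
 [-1.000e+00  1.000e-04 -6.500e-03  1.698e-01]
 [-1.000e-04 -1.000e+00  2.000e-04  1.406e-01]
 [ 0.000e+00  0.000e+00  0.000e+00  1.000e+00]] [-1.97  0.55  0.72]
```

View pics/wl4.png

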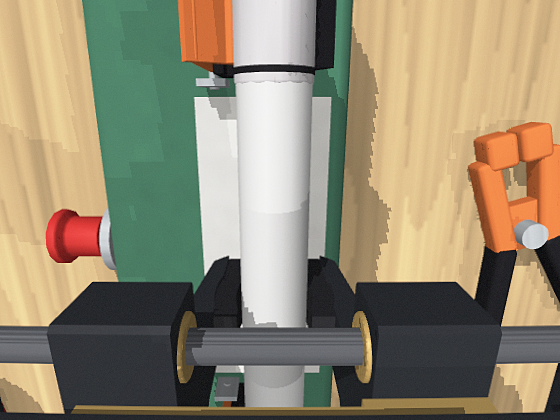

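>>> {"op": "apply_moves", "data": {"targets": [[0,0.5,0,0],[0,0,0,0],[0,0,0,0],[0,0,0,0],[0,0,0,0],[0,0,0,0]], "jaw": 0.7}}

```text
clock: 11.15
position: [0.6133, 0.1697, 0.1402]
tcp_rot: [-0.498, 0.498, -0.502, 0.502]
wrist_force: [-0.5, 0.1, -0.3]
gripper_width: 0.0611
```

```bash
python3 snap.py wl5;python3 - <<'E'
from bench import cams
import cv2
a=cams.camera("side")["img"][90:220,210:330,::-1];cv2.imwrite("pics/s5.png",cv2.resize(a,None,fx=4.5,fy=4.5,interpolation=cv2.INTER_CUBIC))
E
```

```text
11.15 [[-6.600e-03  4.000e-04  1.000e+00  6.133e-01]
 [-1.000e+00  0.000e+00 -6.600e-03  1.697e-01]
 [-0.000e+00 -1.000e+00  4.000e-04  1.402e-01]
 [ 0.000e+00  0.000e+00  0.000e+00  1.000e+00]] [-0.51  0.15 -0.28]
```

View pics/s5.png

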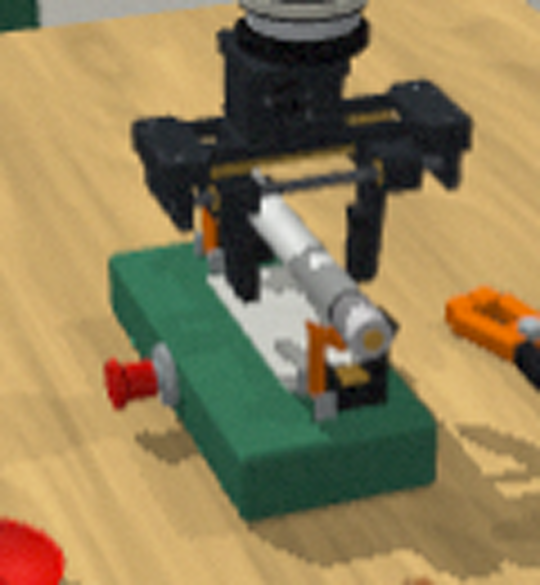

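View pics/wl5.png

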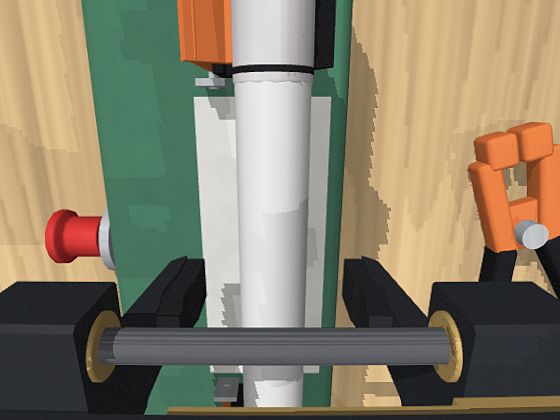

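>>> {"op": "apply_moves", "data": {"targets": [[0,-10,0,0],[0,-20,-1,0],[-1,-20,-1,0],[0,0,0,0],[0,0,0,0],[0,0,0,0],[0,0,0,0]], "jaw": 0.7}}

```text
clock: 11.83
position: [0.6103, 0.1706, 0.1887]
tcp_rot: [0.498, -0.499, 0.502, -0.501]
wrist_force: [-0.6, 0.8, -1.6]
gripper_width: 0.0616
```

>>> {"op": "apply_moves", "data": {"targets": [[0,0,0,0],[0,0,0,0],[0,0,0,0],[0,0,0,0],[0,0,0,0],[0,0,0,0],[0,0,0,0],[0,0,0,0]], "jaw": 0}}

```text
clock: 12.5
position: [0.6112, 0.1708, 0.1902]
tcp_rot: [-0.498, 0.498, -0.502, 0.502]
wrist_force: [-0.3, -0.4, -1.1]
gripper_width: 0.0107
```

>>> {"op": "apply_moves", "data": {"targets": [[0,0,0,0],[0,0,0,0],[0,0,0,0],[0,0,0,0]]}}

```text
clock: 12.83
position: [0.6112, 0.1708, 0.1901]
tcp_rot: [-0.498, 0.498, -0.502, 0.502]
wrist_force: [-0.5, -0.5, 1.3]
gripper_width: 0.0004
```

```bash
python3 plan.py .611 .171 .176 -90.4 3;python3 snap.py wl6
```

```text
t 12.83 pos [0.6112 0.1708 0.1901] yaw -90.37 F [-0.5 -0.5  1.3] w 0.0004 d [ -0.2   0.2 -14.1] turn 0.03
[[-0.1, 4.7, -0.1, 0.01], [-0.1, 4.7, -0.1, 0.01], [-0.1, 4.7, -0.1, 0.01]]
12.8333 [[-0.0065  0.      1.      0.6112]
 [-1.      0.     -0.0065  0.1708]
 [-0.     -1.      0.      0.1901]
 [ 0.      0.      0.      1.    ]] [-0.46 -0.52  1.29]
```

View pics/wl6.png

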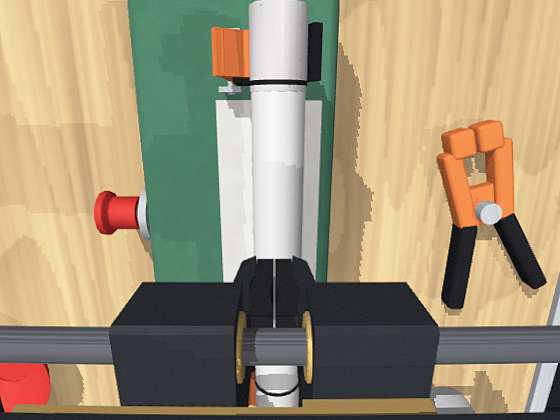

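```bash
python3 - <<'E'
from h import *
import pickle
s,c=pickle.load(open("wl6.pkl","rb"))
print(onz(c,[(278,82),(278,392),(278,100),],.111,s), s["position"])
E
```

```text
[[0.61483884 0.25254757 0.111     ]
 [0.61439981 0.09133102 0.111     ]
 [0.61481688 0.24522799 0.111     ]] [0.61115525 0.17080376 0.19013782]
```

>>> {"op": "apply_moves", "data": {"targets": [[0,6,0,0],[0,5,0,0],[0,2,0,0],[0,2,0,0],[0,2,0,0],[0,0,0,0]]}}

```text
clock: 13.38
position: [0.6114, 0.1707, 0.1743]
tcp_rot: [-0.498, 0.498, -0.501, 0.502]
wrist_force: [-1.2, -1.2, 7.3]
gripper_width: 0.0003
```

>>> {"op": "apply_moves", "data": {"targets": [[0,2,0,0],[0,2,0,0],[0,2,0,0],[0,0,0,0]]}}

```text
clock: 13.72
position: [0.6115, 0.171, 0.1677]
tcp_rot: [-0.499, 0.498, -0.501, 0.502]
wrist_force: [-1.0, 0.3, -0.1]
gripper_width: 0.0005
```

>>> {"op": "apply_moves", "data": {"targets": [[0,2,0,0],[0,2,0,0],[0,0,0,0]]}}

```text
clock: 13.97
position: [0.611, 0.1706, 0.1625]
tcp_rot: [0.498, -0.499, 0.502, -0.502]
wrist_force: [0.2, -0.4, 1.2]
gripper_width: 0.0007
```

```bash
python3 snap.py wl7;python3 - <<'E'
from bench import cams
import cv2
a=cams.camera("side")["img"][90:220,210:330,::-1];cv2.imwrite("pics/s7.png",cv2.resize(a,None,fx=4.5,fy=4.5,interpolation=cv2.INTER_CUBIC))
E
```

```text
13.9667 [[-6.500e-03 -7.000e-04  1.000e+00  6.110e-01]
 [-1.000e+00 -5.000e-04 -6.500e-03  1.706e-01]
 [ 5.000e-04 -1.000e+00 -7.000e-04  1.625e-01]
 [ 0.000e+00  0.000e+00  0.000e+00  1.000e+00]] [ 0.24 -0.44  1.16]
```

View pics/s7.png

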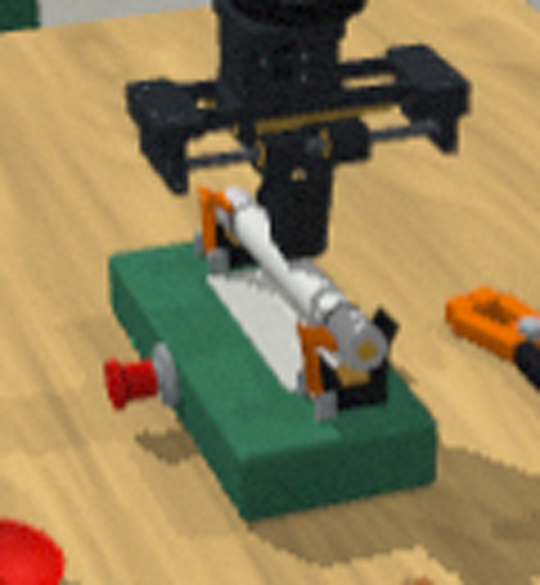

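View pics/wl7.png

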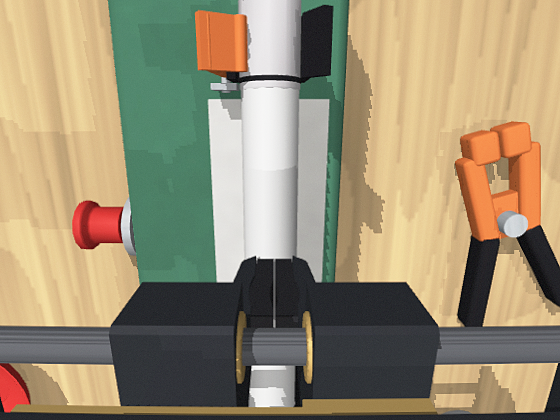

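The tube is part way down, with its top about 5 mm above home, so I keep pressing.

>>> {"op": "apply_moves", "data": {"targets": [[0,2,0,0],[0,2,0,0],[0,0,0,0]]}}

```text
clock: 14.32
position: [0.6107, 0.1708, 0.1582]
tcp_rot: [0.498, -0.499, 0.502, -0.501]
wrist_force: [0.6, -0.9, -0.1]
gripper_width: 0.0005
```

>>> {"op": "apply_moves", "data": {"targets": [[0,1.5,0,0],[0,1,0,0],[0,0,0,0]]}}

```text
clock: 14.57
position: [0.6112, 0.1708, 0.1565]
tcp_rot: [0.498, -0.498, 0.502, -0.502]
wrist_force: [-0.3, 0.2, 0.5]
gripper_width: 0.0006
```

>>> {"op": "apply_moves", "data": {"targets": [[0,1,0,0],[0,0,0,0],[0,0,0,0]]}}

```text
clock: 14.82
position: [0.6113, 0.1709, 0.1563]
tcp_rot: [-0.498, 0.498, -0.502, 0.502]
wrist_force: [-2.5, -0.5, 4.8]
gripper_width: 0.0009
```

>>> {"op": "apply_moves", "data": {"targets": [[0,0.7,0,0],[0,0.7,0,0],[0,0,0,0]]}}

```text
clock: 15.07
position: [0.6113, 0.1709, 0.1562]
tcp_rot: [-0.499, 0.498, -0.502, 0.502]
wrist_force: [-5.4, -0.3, 11.0]
gripper_width: 0.0007
```

```bash
python3 snap.py wl8;python3 - <<'E'
from bench import cams
import cv2
a=cams.camera("side")["img"][90:220,210:330,::-1];cv2.imwrite("pics/s8.png",cv2.resize(a,None,fx=4.5,fy=4.5,interpolation=cv2.INTER_CUBIC))
E
```

```text
15.0667 [[-6.500e-03  4.000e-04  1.000e+00  6.113e-01]
 [-1.000e+00  1.000e-04 -6.500e-03  1.709e-01]
 [-1.000e-04 -1.000e+00  4.000e-04  1.562e-01]
 [ 0.000e+00  0.000e+00  0.000e+00  1.000e+00]] [-5.41 -0.29 11.03]
```

View pics/s8.png

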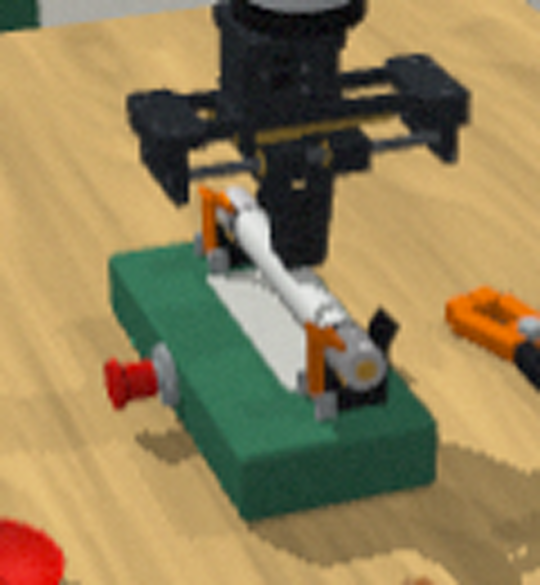

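View pics/wl8.png

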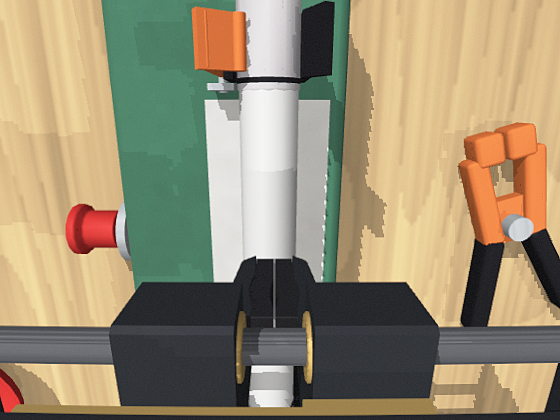

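>>> {"op": "apply_moves", "data": {"targets": [[0,0.8,0,0],[0,0.8,0,0],[0,0,0,0],[0,0,0,0]]}}

```text
clock: 15.5
position: [0.6114, 0.1709, 0.156]
tcp_rot: [-0.499, 0.498, -0.501, 0.502]
wrist_force: [-8.4, -2.0, 18.8]
gripper_width: 0.0004
```

>>> {"op": "apply_moves", "data": {"targets": [[0,-5,0,0],[0,-15,0,0],[0,-40,0,0],[0,-40,0,0],[10,-40,0,0],[10,-40,0,0],[0,-40,0,0],[0,0,0,0]]}}

```text
clock: 16.17
position: [0.6143, 0.1509, 0.3834]
tcp_rot: [-0.503, 0.493, -0.499, 0.505]
wrist_force: [1.7, 0.3, 1.5]
gripper_width: 0.0005
```

```bash
python3 snap.py wl9;python3 - <<'E'
from bench import cams
import cv2
b=cv2.imread("pics/wl9.png")[0:280,170:350];cv2.imwrite("pics/wl9z.png",cv2.resize(b,None,fx=2.1,fy=2.1,interpolation=cv2.INTER_CUBIC))
a=cams.camera("side")["img"][90:220,210:330,::-1];cv2.imwrite("pics/s9.png",cv2.resize(a,None,fx=4.5,fy=4.5,interpolation=cv2.INTER_CUBIC))
E
```

```text
16.1667 [[-0.0073  0.0162  0.9998  0.6143]
 [-1.      0.0033 -0.0074  0.1509]
 [-0.0035 -0.9999  0.0162  0.3834]
 [ 0.      0.      0.      1.    ]] [1.74 0.31 1.45]
```

View pics/s9.png

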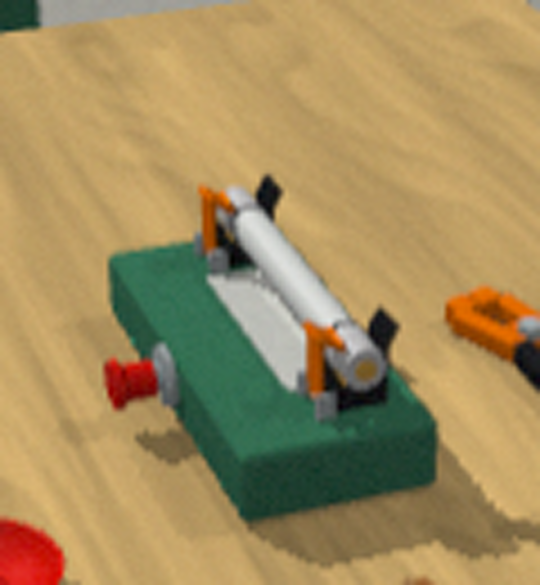

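View pics/wl9z.png

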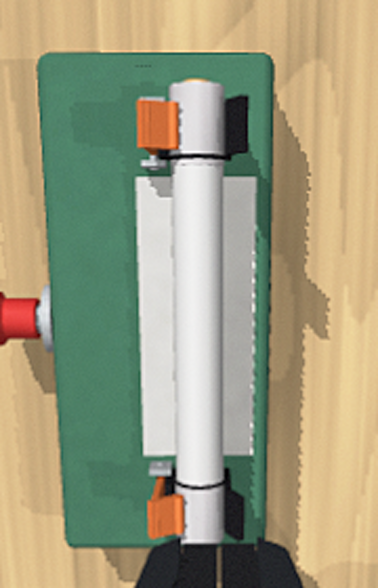

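```bash
python3 - <<'E'
from h import *
import pickle
s,c=pickle.load(open("wl9.pkl","rb"))
f=lambda x,y:(170+x/2.1-.5,y/2.1-.5)
print("jaw L/R edges",onz(c,[f(138,125),f(180,125),f(149,514),f(186,514)],.101,s).round(4))
print("tube axis edges",onz(c,[f(173,250),f(222,250),f(176,440),f(224,440)],.079,s).round(4))
print("ends",onz(c,[f(197,81),f(203,546)],.09,s).round(4))
s,c=pickle.load(open("wl1.pkl","rb"))
f=lambda x,y:(175+x/2.44-.5,20+y/2.44-.5)
print("jaw before",onz(c,[f(203,104),f(248,104),f(206,540),f(243,540)],.101,s).round(4))
E
python3 plan.py .511 .1705 .20 0 13
```

```text
jaw L/R edges [[0.585  0.2655 0.101 ]
 [0.6038 0.2654 0.101 ]
 [0.584  0.0797 0.101 ]
 [0.603  0.0795 0.101 ]]
tube axis edges [[0.5985 0.2103 0.079 ]
 [0.6227 0.2101 0.079 ]
 [0.5978 0.1128 0.079 ]
 [0.6232 0.1125 0.079 ]]
ends [[0.6115 0.2853 0.09  ]
 [0.6114 0.0566 0.09  ]]
jaw before [[0.5854 0.2657 0.101 ]
 [0.6035 0.2657 0.101 ]
 [0.5848 0.0782 0.101 ]
 [0.6019 0.0782 0.101 ]]
t 16.27 pos [0.6121 0.1509 0.3754] yaw -90.39 F [ 0.1  0.2 -0.7] w 0.0002 d [-101.1   19.6 -175.4] turn -90.39
[[-1.4, 13.5, -7.9, -6.95], [-2.4, 13.5, -7.6, -6.95], [-3.3, 13.5, -7.3, -6.95], [-4.1, 13.5, -6.8, -6.95], [-4.9, 13.5, -6.3, -6.95], [-5.7, 13.5, -5.6, -6.95], [-6.3, 13.5, -4.9, -6.95], [-6.9, 13.5, -4.1, -6.95]]
[[-7.3, 13.5, -3.3, -6.95], [-7.6, 13.5, -2.3, -6.95], [-7.9, 13.5, -1.4, -6.95], [-8.0, 13.5, -0.4, -6.95], [-8.0, 13.5, 0.5, -6.95]]
```

Both jaws read the same as at the start (shut), and the tube axis is at x≈0.610 with its centre at y≈0.171, so it is home. Now the knob.

>>> {"op": "apply_moves", "data": {"targets": [[-1.4,13.5,-7.9,-6.95],[-2.4,13.5,-7.6,-6.95],[-3.3,13.5,-7.3,-6.95],[-4.1,13.5,-6.8,-6.95],[-4.9,13.5,-6.3,-6.95],[-5.7,13.5,-5.6,-6.95],[-6.3,13.5,-4.9,-6.95],[-6.9,13.5,-4.1,-6.95]], "jaw": 0.8}}

```text
clock: 16.93
position: [0.5462, 0.1626, 0.2607]
tcp_rot: [-0.675, 0.676, -0.211, 0.208]
wrist_force: [0.8, 0.9, 0.5]
gripper_width: 0.0516
```

>>> {"op": "apply_moves", "data": {"targets": [[-7.3,13.5,-3.3,-6.95],[-7.6,13.5,-2.3,-6.95],[-7.9,13.5,-1.4,-6.95],[-8.0,13.5,-0.4,-6.95],[-8.0,13.5,0.5,-6.95],[0,0,0,0],[0,0,0,0],[0,0,0,0]]}}

```text
clock: 17.6
position: [0.5088, 0.1702, 0.1965]
tcp_rot: [-0.707, 0.707, -0.002, 0.001]
wrist_force: [0.1, -0.6, 0.3]
gripper_width: 0.0707
```

```bash
python3 plan.py .511 .1705 .15 0 4; python3 snap.py wk1
```

```text
t 17.6 pos [0.5088 0.1702 0.1965] yaw -0.19 F [ 0.1 -0.6  0.3] w 0.0707 d [  2.2   0.3 -46.5] turn -0.19
[[0.6, 11.6, 0.1, -0.05], [0.6, 11.6, 0.1, -0.05], [0.6, 11.6, 0.1, -0.05], [0.6, 11.6, 0.1, -0.05]]
17.6 [[ 1.000e+00 -1.000e-03  3.200e-03  5.088e-01]
 [-3.200e-03 -4.000e-04  1.000e+00  1.702e-01]
 [-1.000e-03 -1.000e+00 -4.000e-04  1.965e-01]
 [ 0.000e+00  0.000e+00  0.000e+00  1.000e+00]] [ 0.08 -0.61  0.28]
```

View pics/wk1.png

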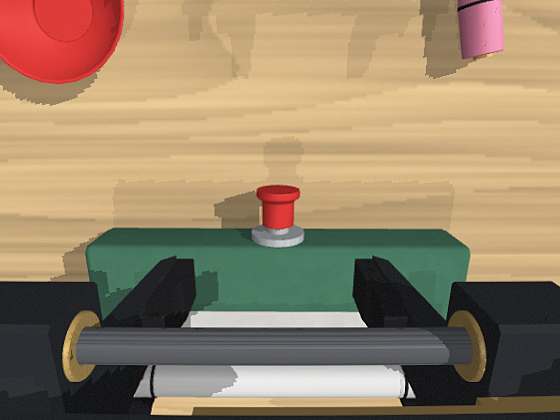

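```bash
python3 - <<'E'
from h import *
import pickle,cv2
s,c=pickle.load(open("wk1.pkl","rb"))
b=cv2.imread("pics/wk1.png")[170:260,230:330];cv2.imwrite("pics/wk1z.png",cv2.resize(b,None,fx=6,fy=6,interpolation=cv2.INTER_CUBIC))
print("rim out top",onz(c,[(277.5,188)],.0455,s),"rim sides",onz(c,[(256,193),(299,193)],.03,s),"lamp edge",onz(c,[(200,230)],.047,s))
E
```

```text
rim out top [[0.48971422 0.17157737 0.0455    ]] rim sides [[0.49682702 0.15651848 0.03      ]
 [0.496907   0.18692336 0.03      ]] lamp edge [[0.51844783 0.11886011 0.047     ]]
```

View pics/wk1z.png

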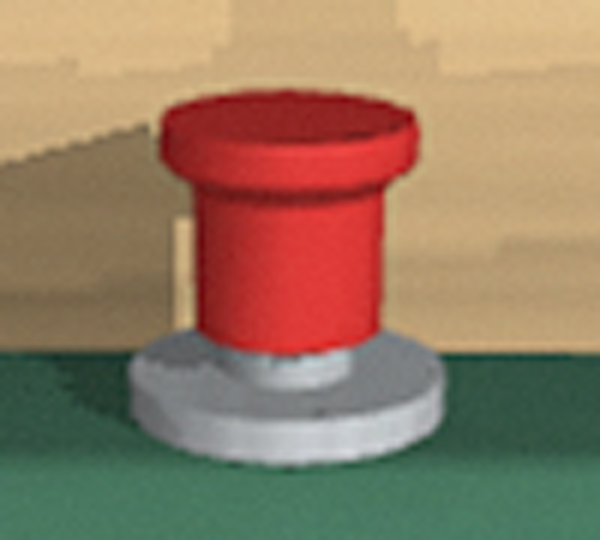

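```bash
python3 - <<'E'
from h import *
import pickle
s,c=pickle.load(open("wk1.pkl","rb"))
f=lambda x,y:(230+x/6-.5,170+y/6-.5)
print("disc centre",onz(c,[f(290,118)],.03,s),"top of rim outer edge",onz(c,[f(290,146)],.0455,s),onz(c,[f(290,90)],.0145,s),"rim top inner",onz(c,[f(290,190)],.0455,s),"base",onz(c,[f(40,352)],.0,s), "body inner end top",onz(c,[f(290,352)],.0415,s),"flange edge",onz(c,[f(290,462)],.05,s))
E
```

```text
disc centre [[0.49409202 0.17195525 0.03      ]] top of rim outer edge [[0.4936774  0.17179886 0.0455    ]] [[0.49411334 0.17211153 0.0145    ]] rim top inner [[0.49871169 0.17180059 0.0455    ]] base [[0.53351813 0.1382973  0.        ]] body inner end top [[0.51916727 0.17184848 0.0415    ]] flange edge [[0.52939927 0.17176717 0.05      ]]
```

>>> {"op": "apply_moves", "data": {"targets": [[1,25,0.2,0],[1,25,0.2,0],[0.4,25,0,0],[0,20,0,0],[0,15,0,0],[0,11.5,0,0],[0,0,0,0],[0,0,0,0]]}}

```text
clock: 18.32
position: [0.5118, 0.1706, 0.0757]
tcp_rot: [-0.707, 0.707, -0.001, 0.0]
wrist_force: [0.2, 0.6, 0.6]
gripper_width: 0.0706
```

```bash
python3 plan.py .511 .1706 .075 0 1; python3 snap.py wk2
```

```text
t 18.32 pos [0.5118 0.1706 0.0757] yaw -0.08 F [0.2 0.6 0.6] w 0.0706 d [-0.8 -0.  -0.7] turn -0.08
[[-0.8, 0.7, -0.0, -0.08]]
18.3167 [[ 1.000e+00 -1.000e-04  1.300e-03  5.118e-01]
 [-1.300e-03 -0.000e+00  1.000e+00  1.706e-01]
 [-1.000e-04 -1.000e+00 -0.000e+00  7.570e-02]
 [ 0.000e+00  0.000e+00  0.000e+00  1.000e+00]] [0.18 0.56 0.63]
```

View pics/wk2.png

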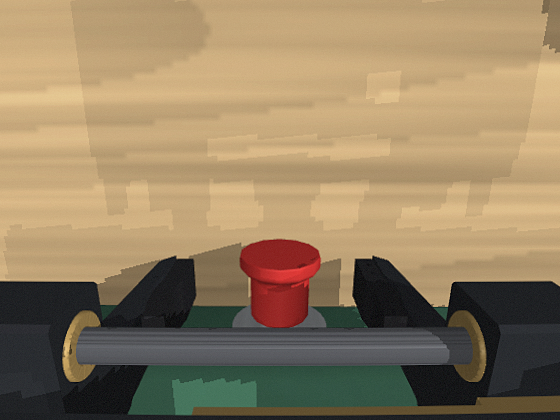

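>>> {"op": "apply_moves", "data": {"targets": [[0,0,1.7,0],[0,0,0,0],[0,0,0,0],[0,0,0,0],[0,0,0,0],[0,0,0,0],[0,0,0,0],[0,0,0,0]], "jaw": 0, "squeeze": 30}}

```text
clock: 19.03
position: [0.5113, 0.1727, 0.0757]
tcp_rot: [0.707, -0.707, 0.0, -0.0]
wrist_force: [-0.3, 2.5, 0.3]
gripper_width: 0.0218
```

>>> {"op": "apply_moves", "data": {"targets": [[0,0,0,0],[0,0,0,0]]}}

```text
clock: 19.2
position: [0.5113, 0.1727, 0.0757]
tcp_rot: [0.707, -0.707, 0.0, -0.0]
wrist_force: [-1.3, 2.8, 0.3]
gripper_width: 0.0218
```

```bash
python3 plan.py .511 .1706 .075 0 1; python3 snap.py wk3
```

```text
t 19.2 pos [0.5113 0.1727 0.0757] yaw -0.04 F [-1.3  2.8  0.3] w 0.0218 d [-0.3 -2.1 -0.7] turn -0.04
[[-0.3, 0.7, -2.1, -0.04]]
19.2 [[ 1.000e+00 -0.000e+00  7.000e-04  5.113e-01]
 [-7.000e-04  6.000e-04  1.000e+00  1.727e-01]
 [-0.000e+00 -1.000e+00  6.000e-04  7.570e-02]
 [ 0.000e+00  0.000e+00  0.000e+00  1.000e+00]] [-1.31  2.82  0.27]
```

View pics/wk3.png

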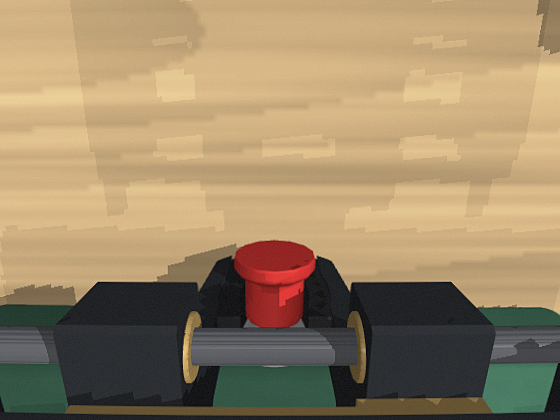

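Knob gripped behind its rim (21.8 mm reading against 23 mm nominal). Pulling.

>>> {"op": "apply_moves", "data": {"targets": [[-2,0,0,0],[-2,0,0,0],[-2,0,0,0],[-2,0,0,0],[-2,0,0,0],[0,0,0,0]]}}

```text
clock: 19.75
position: [0.5019, 0.1727, 0.0758]
tcp_rot: [0.707, -0.707, -0.001, -0.001]
wrist_force: [4.8, 4.2, -5.7]
gripper_width: 0.0218
```

>>> {"op": "apply_moves", "data": {"targets": [[-1,0,0,0],[-1,0,0,0],[-1,0,0,0],[0,0,0,0],[0,0,0,0]]}}

```text
clock: 20.17
position: [0.4994, 0.1727, 0.0758]
tcp_rot: [0.707, -0.707, -0.001, -0.001]
wrist_force: [5.0, 3.6, -5.3]
gripper_width: 0.022
```

>>> {"op": "apply_moves", "data": {"targets": [[-1,0,0,0],[-1,0,0,0],[0,0,0,0],[0,0,0,0]]}}

```text
clock: 20.5
position: [0.4988, 0.1727, 0.0759]
tcp_rot: [0.708, -0.707, -0.002, -0.002]
wrist_force: [9.2, 4.2, -9.9]
gripper_width: 0.0217
```

```bash
python3 snap.py wk4
```

```text
20.5 [[ 1.000e+00  6.400e-03  3.000e-04  4.988e-01]
 [-3.000e-04  1.300e-03  1.000e+00  1.727e-01]
 [ 6.400e-03 -1.000e+00  1.300e-03  7.590e-02]
 [ 0.000e+00  0.000e+00  0.000e+00  1.000e+00]] [ 9.23  4.16 -9.92]
```

View pics/wk4.png

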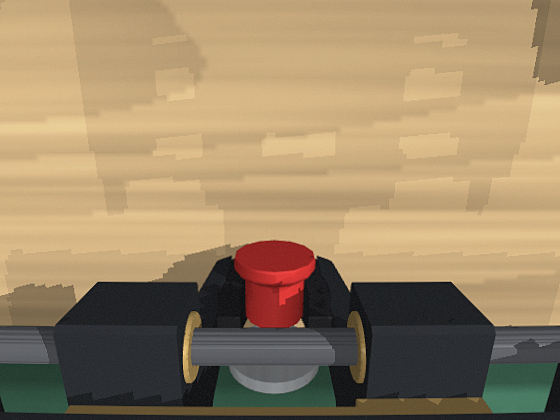

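>>> {"op": "apply_moves", "data": {"targets": [[-1,0,0,0],[0,0,0,0],[0,0,0,0]]}}

```text
clock: 20.8
position: [0.4987, 0.1727, 0.0759]
tcp_rot: [0.708, -0.707, -0.003, -0.003]
wrist_force: [12.2, 3.2, -13.0]
gripper_width: 0.0217
```

>>> {"op": "apply_moves", "data": {"targets": [[0,0,0,0],[0,0,0,0],[0,0,0,0],[0,0,0,0],[0,0,0,0],[0,0,0,0]], "jaw": 0.8}}

```text
clock: 21.3
position: [0.4946, 0.172, 0.0753]
tcp_rot: [-0.707, 0.707, -0.001, -0.0]
wrist_force: [-0.2, 0.1, 0.7]
gripper_width: 0.0593
```

```bash
python3 snap.py wk5
```

```text
21.3 [[ 1.000e+00 -1.200e-03  3.000e-04  4.946e-01]
 [-3.000e-04 -5.000e-04  1.000e+00  1.720e-01]
 [-1.200e-03 -1.000e+00 -5.000e-04  7.530e-02]
 [ 0.000e+00  0.000e+00  0.000e+00  1.000e+00]] [-0.21  0.08  0.68]
```

View pics/wk5.png

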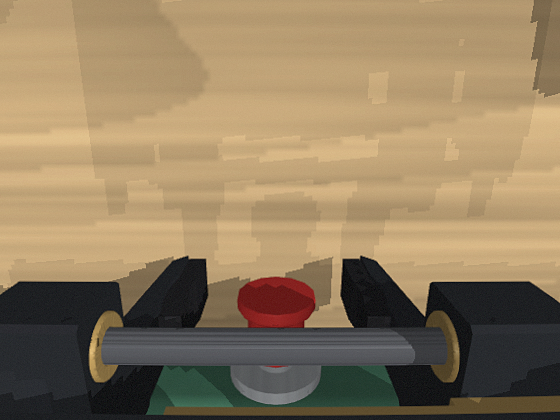

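The knob stopped at full travel with the pull up to 12 N, and it sprang back when released. Now I back off upwards and check.

>>> {"op": "apply_moves", "data": {"targets": [[0,-10,0,0],[0,-25,0,0],[0,-40,0,0],[-5,-40,0,0],[-10,-40,0,0],[-10,-40,0,0],[0,-30,0,0],[0,0,0,0]]}}

```text
clock: 22.02
position: [0.4731, 0.1734, 0.3098]
tcp_rot: [0.709, -0.706, -0.005, -0.005]
wrist_force: [0.4, 0.3, 0.9]
gripper_width: 0.0706
```

>>> {"op": "apply_moves", "data": {"targets": [[0,0,0,0],[0,0,0,0],[0,0,0,0]]}}

```text
clock: 22.27
position: [0.4693, 0.172, 0.2987]
tcp_rot: [-0.707, 0.707, -0.001, -0.001]
wrist_force: [-0.1, -0.8, -0.7]
gripper_width: 0.0704
```

```bash
python3 snap.py wk6; python3 - <<'E'
from bench import cams
from h import *
import cv2,pickle
a=cams.camera("side")["img"][100:240,180:380,::-1];cv2.imwrite("pics/s10.png",cv2.resize(a,None,fx=4,fy=4,interpolation=cv2.INTER_CUBIC))
E
```

```text
22.2667 [[ 1.000e+00 -3.300e-03  5.000e-04  4.693e-01]
 [-5.000e-04 -1.100e-03  1.000e+00  1.720e-01]
 [-3.300e-03 -1.000e+00 -1.100e-03  2.987e-01]
 [ 0.000e+00  0.000e+00  0.000e+00  1.000e+00]] [-0.13 -0.76 -0.72]
```

View pics/s10.png

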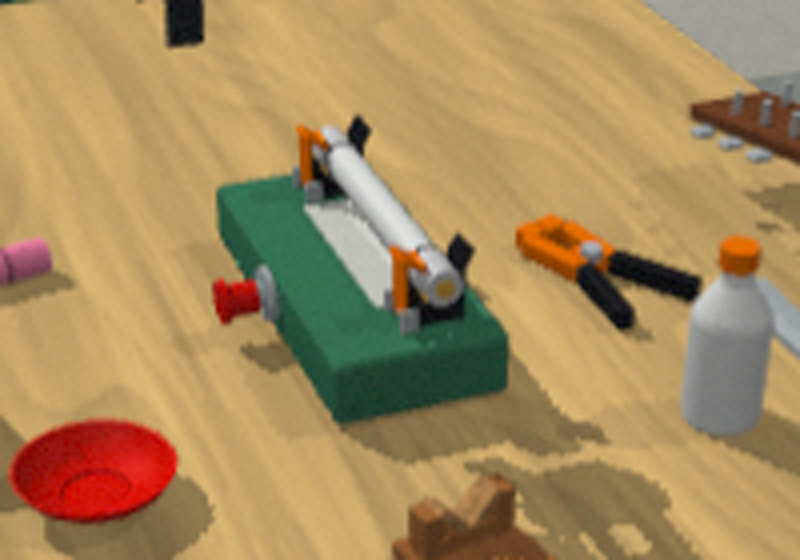

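View pics/wk6.png

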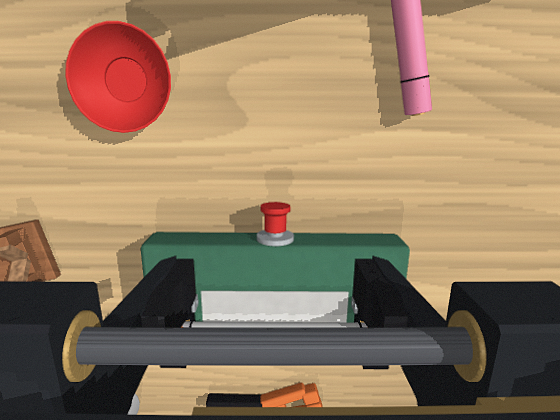

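```bash
python3 -c "
from bench import arm
print(arm.close_job())"
```

```text
the job is handed in; nothing more can be done
None
```

The light tube is home in both clips, the red knob has been pulled all the way out and has sprung back, and the job is handed in at about 22 s of the 58 s allowed.

- **Tube:** I took it from the cradle, laid it across the clips and let go. I then pressed it down with the closed fingertips. It stopped firmly at the home height, with force rising to about 19 N and no further travel.
- **Jaws:** After I lifted off, both orange jaws measured within about 1 mm of their starting shut positions. The tube's axis was at x ≈ 0.610 m and its centre at y ≈ 0.171 m, matching the measured seat.
- **Knob:** The gripper moved about 12.6 mm, against the knob's 12 mm travel. It then stalled while the pull rose to about 12 N, well past the 5 N spring. After release the picture shows the knob back in.
- **Dish, glue bottle and clamp:** In the last pictures they look to be where they started; I compared them by eye only.
- **Robot:** It ended about 0.3 m above the bench, touching nothing.

**Could not confirm or disagreed:**
- No picture shows the tube visibly lit, so I have only the knob's full travel as evidence that the lamp started.
- The room cameras placed the lamp 4 to 8 mm further along y than the wrist camera did. I used the wrist value, and the tube seated as expected.
- The gripper read about 1 to 2 mm less than the true diameters of the tube and knob while holding them.

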